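# Prop the tool chest lid

## Robot

A 6-joint arm with a two-finger parallel gripper is mounted at the origin on the work surface. World frame = base frame: x ahead of the robot, y to its left, z up, the work surface at z = 0. Lengths are in mm, angles in rad, forces in N, time in s.
With the tool pointing down it reaches from about 350 to 875 mm from the base axis. Payload 4.2 kg.
Tool frame: the origin (TCP) lies at the very end of the fingers, on their centre line; the grasp point (between the pads) lies 19 mm behind it (arm.grasp_offset is the distance from the TCP to the grasp point, in mm); z points along the fingers, y is the direction in which the jaws open and shut (so a half turn about z gives the same grasp; the last joint's range is limited). The gripper opens to 85 mm and grips with 20 to 120 N. Pads are 22 mm wide; open, the fingers measure 114 mm over their backs; the gripper's body (76 mm by 85 mm) begins 54 mm behind the grasp point. The pads swing forward as they close: fully open they stand 13 mm farther back than shut.
Start: joints at [-0.844, 0.385, 0.008, 0, -1.194, -0.259], TCP at [281.838, -557.823, 231.312] pointing down, gripper open.
Joint ranges: [-3.14, 3.14], [-1.21, 2.06], [-1.07, 1.41], [-3.16, 2.05], [-2.99, -0.16], [-3.1, 3.1]. Speed limits (rad/s): [2.79, 2.79, 3.14, 3.14, 3.14, 3.14].

## Interface

Orientations are given as a unit quaternion [x, y, z, w].
In Python, from bench import arm gives the robot as it stands.
- The arm moves only by the tool arm_command, never from a script. Its argument "commands" is one flat list of numbers, 4 for each row, row after row: the shift along the tool's x, y, z in m, then the turn about the tool's z in degrees. In form: [tx, ty, tz, roll, tx, ty, tz, roll, ...]. A call has exactly 5 rows; each row shifts and turns the pose as measured when the row begins, along the tool's axes as they then stand; what a row does not reach is not made up. A row lasts 1/10 s, in which the tool goes at most 50 mm and 8.59 degrees, less where a joint would pass 70% of its speed; a pose out of reach is approached as far as the arm can. A call with a gripper value outside its range is refused whole. "jaw" is the opening, from 0 (shut) to 1 (fully open), set as the call begins (left out, the last holds). The fingers move at their own pace and stop on an object; the grip force is fixed at half the most. Time passes only in rows, so rows that do not move let the fingers close, or fill a call up. It gives the time, the measured TCP pose, the force and the opening at its end, in the units of the state.
- arm.read_state(): the state, without advancing time (a new reading comes with each control period).
- arm.get_image(name): name is "side" or "top" or "wrist"; returns the picture (420x560x3 uint8, red, green, blue); there is no depth.
- arm.camera_info(name): a dict with "camera_matrix" (3x3 intrinsics, pixels), "world_from_camera" (4x4, takes a point from camera to world coordinates). Camera axes: x right, y down, z forward; pixel columns grow to the right and rows downward; lengths in mm; the calibration is good to about 2 mm. A picture is of the moment at which its call begins: read the wrist's pose just before it. camera_info takes no time and is no camera call; for the wrist camera it gives the pose at the moment of the call.
- arm.job_done(): hands the job in, once; it reports no verdict.
Trained networks look in the newest picture that a camera, given by its name, has taken for a name from the list of things; names that differ only in an ending like _2 or _b are one class to them, and where a whole thing is asked for, a point or a joint stands for the part that bears it (a point fixed in the world has none). Each returns a list of dicts, best first, with "confidence" (0 to 1); they miss things now and then, are a little off and sometimes report something else, mostly with a low value. They report only what shows in the picture. A call takes as long as a camera call.
- arm.regions_of(camera, target): "mask" (420x560 bool, what is visible of it).
- arm.place_of(camera, target): "centre" ([x, y, z] in mm, in the coordinates of the camera as it stood for that picture, good to about 4 mm: a listed point, or the origin of a listed thing).
The state is a dict: "clock": time; "joints": joint angles; "joint_vel": joint speeds; "joint_efforts": joint torques, N m; "position": TCP position; "ee_rot": TCP orientation; "contact_force": force on the tool from outside, world axes, zero at the start; "wrist_torque": the same for the moment, N m; "gripper_width": finger opening in mm.
Only numpy, scipy, OpenCV 4.12 (cv2) and the standard library are available. Lean on these libraries where they do the work, as an engineer would, in place of code of your own. Each camera call takes 0.05 s, during which the arm holds its last target.

## Task

The lid of the red tool chest is standing up on nothing but its stiff hinges. Swing the prop rod up out of its clip and right over to its stop, then ease the lid down onto it so that the rod's tip sits in the slot under the lid and the rod alone holds the lid open. Do not let the lid slam, and do not disturb the socket rail, extension bar, nut tray or blue cup.

Things in the scene. Friction and masses are not known exactly. Their poses are not given: they have to be found in the camera images.
- chest: Open red sheet-steel tool chest bolted to the shelf, 340 mm along its x, 220 mm along its y, 95 mm high, walls 3 mm, floor 3 mm. Origin at the centre of its underside; its x runs along the lid hinge, +y points to the hinge side, -y to the handle side.
- lid (a joint): Angle of the lid (rad): 0 shut, 1.57 upright, stop at 1.66. A red steel pan 344 x 224 mm, 20 mm deep, about 0.8 kg, hinged on the chest's +y rim. It starts near upright. Its stiff hinges hold it by themselves above about 1.25 rad; below about 1.15 rad it sinks under its own weight. With the rod's tip home in the slot the lid rests at 0.95 to 0.98 rad.
- prop_rod (a joint): Angle of the prop rod (rad): 0 lying level in its clip and pointing to the chest's -y, 1.57 upright, 1.92 (110 degrees) against its stop, leaning over towards the lid. Past upright it falls on to the stop by its own weight and stays there; short of upright it falls back into the clip.
- lid_hinge (a point): Middle of the lid's hinge axis, on the chest's +y rim, 95 mm above the shelf (chest frame 0, 112, 95 mm). The axis runs along the chest's x.
- lid_handle (a point): Centre of the round steel bar handle of the lid: 12 mm thick, 110 mm long, parallel to the hinge and 254 mm from the hinge axis, its centre 30 mm beyond the lid's free edge. With the lid upright the handle is on top, about 350 mm above the shelf. It swings with the lid on an arc about the hinge axis: seen from the hinge, the line to the handle rises 0.04 rad more than the lid's angle.
- rod_pivot (a point): The prop rod's pivot inside the chest near its -x end (chest frame -128, 17, 77 mm); its axis is parallel to the chest's x.
- rod_sleeve (a point): Centre of the yellow plastic sleeve on the prop rod, 68 mm from the pivot: 16 mm thick, 40 mm long along the rod. The place to hold the rod; it lies 39 mm from the chest's -x end wall. Pinched across the rod (fingers closing along the chest's x) the smooth sleeve turns between the fingers as the rod swings, and slips back by some 10 mm over the whole swing.
- rod_tip (a point): Centre of the rod's round end, 10 mm thick, 110 mm from the pivot. The rod is steel, 8 mm thick, 0.12 kg. In its clip, which is open at the top, it lies 77 mm above the shelf.
- lid_slot (a point): Where the centre of the rod's tip lies when fully home in the slot: a steel bracket with a dark slot on the inside of the lid near its -x end, 103 mm from the hinge axis. The slot is about 17 mm wide (across the hinge direction) and 12 mm deep. With the rod on its stop, the slot comes straight down over the tip as the lid is lowered.
- socket_rail: Orange plastic rail 200 x 32 mm with six chrome sockets standing on it, 48 mm high, lying on the chest's floor along its x. Origin under its centre. Leave alone.
- extension_bar: Chrome extension bar 150 mm long, 20 mm thick, lying on the chest's floor along its x. Origin under its centre. Leave alone.
- nut_tray: Stainless tray 130 x 190 mm, 28 mm high, of acorn lug nuts up to 38 mm high, on the shelf on the chest's handle side. Origin under its centre. Leave alone.
- cap_cup: Blue hard silicone cup 72 mm across, 70 mm high, on the shelf on the chest's handle side. Origin under its centre. Leave alone.

How it is judged:
By the outcome, as a careful person would: the job done as asked, in the order asked, and still so for the second after the job is handed in, with the robot touching nothing.
It also fails if it takes over 54 s, if anything falls off the work surface, if the arm or the gripper's body presses on something with over 40 N, if the wrist force passes 120 N, or if a joint passes its speed limit or range.

## Working session

There is one attempt and no reset: what is moved stays moved. The work goes in short steps, Python scripts to look and compute and a tool call to move; the robot and the scene stay as the last step left them, time stands still between calls to the robot, and variables do not carry over. Pictures are saved under pics/ and viewed, and the job is handed in when it is done.

Besides the shell and the picture viewer there is one more tool, called after "Call:" by a JSON object that holds its "api" and its "payload", one argument or row to a line. arm_command: Moves the arm, as the interface text tells. Its arguments: {"type":"object","properties":{"commands":{"type":"array"},"jaw":{"type":"number"}},"required":["commands"]}

```bash
mkdir -p pics; ls; cat > h.py <<'E'
from bench import arm
import numpy as np, cv2
from scipy.spatial.transform import Rotation as R
def snap(c,n):
    im=arm.get_image(c); cv2.imwrite(f'pics/{n}.png',cv2.cvtColor(np.array(im),cv2.COLOR_RGB2BGR)); return im
def W(c,p):
    T=np.array(arm.camera_info(c)['world_from_camera']); return T[:3,:3]@np.array(p)+T[:3,3]
def pix(c,p):
    i=arm.camera_info(c);T=np.linalg.inv(np.array(i['world_from_camera']));q=T[:3,:3]@np.array(p)+T[:3,3];k=np.array(i['camera_matrix'])@q;return k[:2]/k[2]
E
python3 - <<'E'
from h import *
np.set_printoptions(precision=1,suppress=True)
s=arm.read_state();print(s)
for c in ['side','top']:
    snap(c,c+'0')
    for t in ['chest','lid_hinge','lid_handle','rod_pivot','rod_sleeve','rod_tip','lid_slot','nut_tray','cap_cup','socket_rail']:
        r=arm.place_of(c,t)
        print(c,t,[(W(c,d['centre']),round(d['confidence'],2)) for d in r[:2]])
print(arm.read_state()['clock'])
E
```

```text
pics
{'clock': 0.0, 'joints': array([-0.8,  0.4,  0. , -0. , -1.2, -0.3]), 'joint_vel': array([-0.,  0., -0.,  0., -0.,  0.]), 'joint_efforts': array([  0. , -39.2,  18.8,   4.2,  -0. ,   0. ]), 'position': array([ 281.6, -557.3,  230.2]), 'ee_rot': array([-0.2,  1. ,  0. , -0. ]), 'contact_force': array([0.8, 0.4, 0.3]), 'wrist_torque': array([ 0. , -0. , -0.1]), 'gripper_width': 85.69470249736197}
side chest [(array([524.6, -69.5,  -3.9]), 0.85), (array([ 623.1, -207.6,  199.2]), 0.47)]
side lid_hinge [(array([ 500. , -182.6,   97.1]), 0.65)]
side lid_handle []
side rod_pivot [(array([ 642.2, -120.5,   76.7]), 0.57)]
side rod_sleeve [(array([662.4, -53.3,  76.1]), 0.78), (array([442.3, -79.8,   3.4]), 0.55)]
side rod_tip [(array([672.7, -11.1,  77. ]), 0.48)]
side lid_slot [(array([ 623.2, -208.6,  195.8]), 0.65)]
side nut_tray [(array([552.8, 203.6,  -3.4]), 0.79)]
side cap_cup [(array([719. ,  79.1,   1.3]), 0.97)]
side socket_rail [(array([488.1,  -8.3,  -0.5]), 0.85)]
top chest [(array([526.3, -69.4,   2.9]), 0.83)]
top lid_hinge [(array([ 495.5, -171.8,   99.2]), 0.63)]
top lid_handle [(array([ 497.6, -176.1,  354.4]), 0.62)]
top rod_pivot [(array([ 646.3, -117.7,   76.7]), 0.91)]
top rod_sleeve [(array([665.4, -53.4,  78.5]), 0.72)]
top rod_tip [(array([675.5, -13.4,  76.1]), 0.71)]
top lid_slot [(array([ 622. , -200.2,  196. ]), 0.73)]
top nut_tray [(array([553.2, 203.9,  -2.9]), 0.63)]
top cap_cup [(array([720.2,  82.5,   1.1]), 0.93)]
top socket_rail [(array([485.6,  -8.4,  -1.1]), 0.69)]
1.1
```

View pics/side0.png

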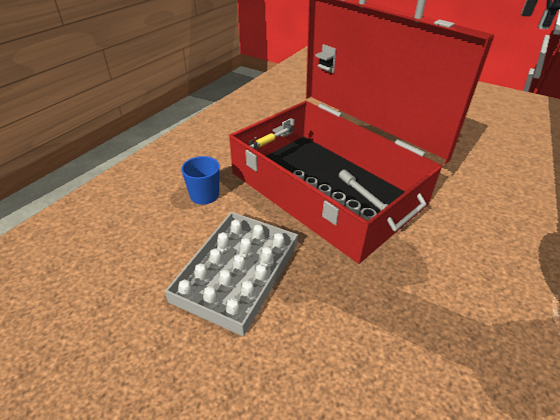

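View pics/top0.png

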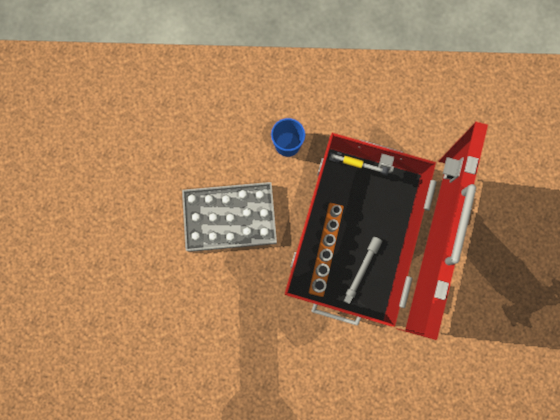

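The side view shows the upright lid, the yellow sleeve at about (265,140) and the slot bracket at (325,58). The top view puts the sleeve at (352,161) and the handle at (462,225). The network points agree with both pictures. Next I'll fit the chest pose.

```bash
cat > fit.py <<'E'
from h import *
from scipy.optimize import least_squares
pts={'chest':(0,0),'lid_hinge':(0,112),'rod_pivot':(-128,17),'rod_sleeve':(-128,-51),'rod_tip':(-128,-93)}
obs=[('chest',524.6,-69.5),('chest',526.3,-69.4),('lid_hinge',495.5,-171.8),('lid_hinge',500,-182.6),('rod_pivot',642.2,-120.5),('rod_pivot',646.3,-117.7),('rod_sleeve',662.4,-53.3),('rod_sleeve',665.4,-53.4),('rod_tip',672.7,-11.1),('rod_tip',675.5,-13.4)]
def f(p):
    c,s=np.cos(p[2]),np.sin(p[2])
    return np.ravel([(p[0]+c*pts[n][0]-s*pts[n][1]-x,p[1]+s*pts[n][0]+c*pts[n][1]-y) for n,x,y in obs])
r=least_squares(f,[525,-70,2.9],loss='soft_l1',f_scale=3)
P=r.x
def C(x,y,z):
    c,s=np.cos(P[2]),np.sin(P[2]); return np.array([P[0]+c*x-s*y,P[1]+s*x+c*y,z])
def inv(w):
    c,s=np.cos(P[2]),np.sin(P[2]); d=np.array(w[:2])-P[:2]; return np.array([c*d[0]+s*d[1],-s*d[0]+c*d[1],w[2]])
def go(target,yaw=None):
    """print tool-frame shift to world target and roll (deg) for tool y along world angle yaw (mod pi)"""
    s=arm.read_state();M=R.from_quat(s['ee_rot']).as_matrix()
    out=M.T@(np.array(target)-s['position'])
    print('pos',s['position'].round(1),'chest',inv(s['position']).round(1),'shift mm',out.round(1),'F',s['contact_force'].round(1),'t',s['clock'],'w',round(s['gripper_width'],1))
    if yaw is not None:
        ty=M[:2,1]; 
        d=M[:,:].T@np.array([np.cos(yaw),np.sin(yaw),0]); a=np.degrees(np.arctan2(-d[0],d[1])); a=(a+90)%180-90
        print('roll deg',round(a,2),'joints',s['joints'].round(2))
if __name__=='__main__':
    np.set_printoptions(precision=1,suppress=True)
    print(P,np.degrees(P[2]),r.fun.reshape(-1,2))
    for n,w in [('handle',(497.6,-176.1,354.4)),('slot',(622,-200.2,196)),('slot_s',(623.2,-208.6,195.8)),('cup',(719.5,81,0))]: print(n,inv(w))
    print('sleeve',C(-128,-51,77),'pivot',C(-128,17,77),'handle upr',C(0,112,350))
    go(C(-128,-51,160),P[2])
    for c in ['side','top']:
        im=cv2.imread(f'pics/{c}0.png')
        for q in [C(sx*170,sy*110,95) for sx in(-1,1) for sy in (-1,1)]+[C(-128,17,77),C(-128,-51,77),C(-128,-93,77),C(0,112,95)]:
            u=pix(c,q); cv2.circle(im,(int(round(u[0])),int(round(u[1]))),2,(0,255,0),-1)
        x0,y0=(220,0) if c=='side' else (180,110)
        cv2.imwrite(f'pics/{c}fit.png',cv2.resize(im[y0:y0+260,x0:x0+330],None,fx=2.3,fy=2.3,interpolation=cv2.INTER_CUBIC))
E
python3 fit.py
```

```text
[526.1 -69.3   2.9] 164.98516877483826 [[ 1.5  0.2]
 [-0.2  0.1]
 [ 1.6 -5.7]
 [-2.9  5.1]
 [ 3.1  1.6]
 [-1.  -1.2]
 [ 0.6  0.1]
 [-2.4  0.2]
 [ 1.1 -1.6]
 [-1.7  0.7]]
handle [ -0.1 110.5 354.4]
slot [-126.5  101.6  196. ]
slot_s [-129.9  109.4  195.8]
cup [-147.8 -195.3    0. ]
sleeve [663.  -53.2  77. ] pivot [ 645.3 -118.9   77. ] handle upr [ 497.1 -177.5  350. ]
pos [ 281.8 -557.8  231.3] chest [109.4 535.1 231.3] shift mm [-567.7  278.5   71.3] F [-0.4 -1.   1.1] t 1.1 w 85.9
roll deg -48.18 joints [-0.8  0.4  0.   0.  -1.2 -0.3]
```

View pics/sidefit.png

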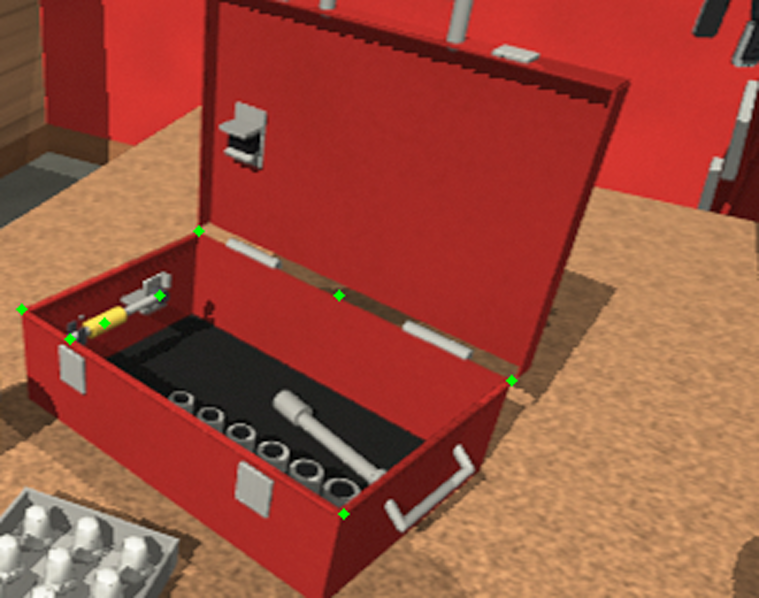

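View pics/topfit.png

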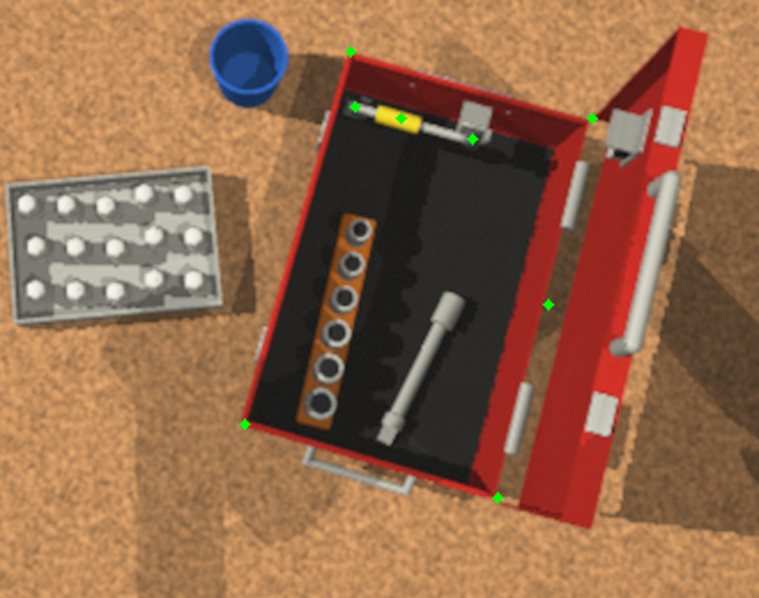

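Call:
{"api": "arm_command", "payload": {
  "commands": [0,0,-0.045,0,0,0,-0.045,0,0,0,-0.045,0,0,0,-0.045,0,0,0,-0.045,0],
  "jaw": 0.36
}}

```text
clock: 1.6
position: [280.6, -555.8, 454.7]
ee_rot: [-0.231, 0.973, 0.01, -0.004]
contact_force: [0.8, -1.4, 0.6]
gripper_width: 30.7
```

Call:
{"api": "arm_command", "payload": {
  "commands": [-0.04,0.02,0,0,-0.04,0.02,0,0,-0.04,0.02,0,0,-0.04,0.02,0,0,-0.04,0.02,0,0]
}}

```text
clock: 2.1
position: [416.6, -377.7, 464.8]
ee_rot: [-0.226, 0.974, 0.001, 0.001]
contact_force: [-0.0, -0.7, -0.2]
gripper_width: 30.5
```

Call:
{"api": "arm_command", "payload": {
  "commands": [-0.04,0.02,0,0,-0.04,0.02,0,0,-0.04,0.02,0,0,-0.04,0.02,0,0,-0.04,0.02,0,0]
}}

```text
clock: 2.6
position: [555.7, -191.4, 467.1]
ee_rot: [-0.226, 0.974, -0.0, 0.002]
contact_force: [0.1, -0.3, -0.1]
gripper_width: 31.0
```

```bash
python3 -c "
from fit import *
go(C(-128,-51,160),P[2])"
```

```text
pos [ 555.7 -191.4  467.1] chest [-60.2 110.2 467.1] shift mm [-155.8   77.3  307.7] F [ 0.1 -0.3 -0.1] t 2.6 w 31.0
roll deg -48.89 joints [-0.06  0.26  0.4  -0.   -1.71 -1.06]
```

Call:
{"api": "arm_command", "payload": {
  "commands": [-0.038,0.019,0,0,-0.038,0.019,0,0,-0.038,0.019,0,0,-0.038,0.019,0,0,0,0,0,-8]
}}

```text
clock: 3.1
position: [664.4, -44.7, 465.3]
ee_rot: [-0.298, 0.955, 0.0, 0.001]
contact_force: [0.4, -0.0, -1.0]
gripper_width: 30.8
```

Call:
{"api": "arm_command", "payload": {
  "commands": [0,0,0.02,-8,0,0,0.03,-8,0,0,0.03,-8,0,0,0.03,-8,0,0,0.03,-8]
}}

```text
clock: 3.6
position: [668.5, -41.6, 324.6]
ee_rot: [-0.62, 0.785, -0.003, 0.005]
contact_force: [0.3, -0.2, -0.6]
gripper_width: 30.7
```

```bash
python3 -c "
from fit import *
go(C(-128,-51,160),P[2])"
```

```text
pos [668.5 -41.6 324.6] chest [-130.3  -63.6  324.6] shift mm [ 13.3   4.6 164.5] F [ 0.3 -0.2 -0.6] t 3.6 w 30.7
roll deg 1.6 joints [ 0.18  0.42  0.29  0.   -1.43 -0.41]
```

Call:
{"api": "arm_command", "payload": {
  "commands": [0.006,0.002,0.035,1,0.004,0.001,0.04,0,0.002,0,0.04,0,0,0,0.03,0,0,0,0,0]
}}

```text
clock: 4.1
position: [661.1, -52.7, 169.7]
ee_rot: [-0.613, 0.79, -0.001, 0.002]
contact_force: [-0.7, 0.1, -0.6]
gripper_width: 30.8
```

```bash
python3 -c "
from fit import *
go(C(-128,-51,58),P[2])
snap('wrist','w1')
for t in ['rod_sleeve','rod_pivot']:
  r=arm.place_of('wrist',t);print(t,[(W('wrist',d['centre']).round(1),inv(W('wrist',d['centre'])).round(1),d['confidence']) for d in r[:2]])
"
```

```text
pos [661.1 -52.7 169.7] chest [-126.   -51.   169.7] shift mm [  0.3  -1.5 111.7] F [-0.7  0.1 -0.6] t 4.1 w 30.8
roll deg 0.7 joints [ 0.16  0.49  0.02 -0.   -1.09 -0.41]
rod_sleeve [(array([667.7, -49.7,  82.8]), array([-131.6,  -55.7,   82.8]), 0.64)]
rod_pivot [(array([ 645.7, -116.8,   89. ]), array([-127.8,   14.8,   89. ]), 0.93), (array([559.6, 206.2,   2. ]), array([  39. , -274.8,    2. ]), 0.71)]
```

View pics/w1.png

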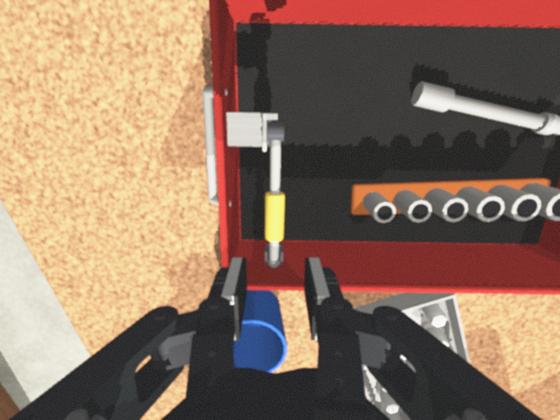

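Call:
{"api": "arm_command", "payload": {
  "commands": [0,-0.002,0.025,0.5,0,0,0.025,0,0,0,0.025,0,0,0,0.02,0,0,0,0,0]
}}

```text
clock: 4.75
position: [680.8, -52.1, 96.6]
ee_rot: [-0.611, 0.791, -0.014, 0.021]
contact_force: [-0.4, -0.7, -0.1]
gripper_width: 30.7
```

```bash
python3 -c "
from fit import *
go(C(-128,-51,58),P[2])
print(inv(np.array(arm.camera_info('wrist')['world_from_camera'])[:3,3]))
snap('side','s1')
"
```

```text
pos [680.8 -52.1  96.6] chest [-145.   -56.7   96.6] shift mm [ 6.2 18.8 37.7] F [-0.4 -0.7 -0.1] t 4.75 w 30.7
roll deg 0.43 joints [ 0.16  0.57 -0.05  0.01 -0.91 -0.42]
[-138.39352546   27.95052623  238.30743024]
```

View pics/s1.png

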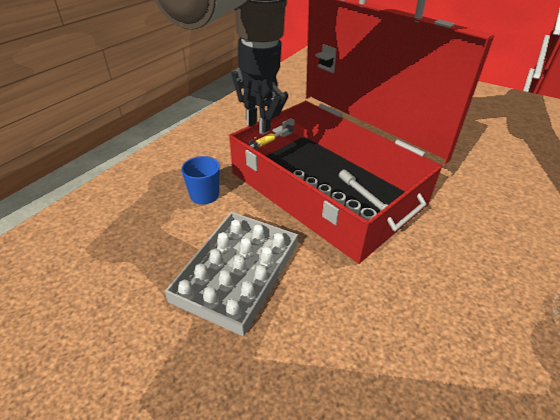

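Call:
{"api": "arm_command", "payload": {
  "commands": [0,0,-0.03,0,0,0,-0.02,0,0,0,0,0,0,0,0,0,0,0,0,0]
}}

```text
clock: 5.3
position: [684.6, -51.9, 161.8]
ee_rot: [-0.612, 0.79, -0.021, 0.029]
contact_force: [-0.4, 0.8, -0.4]
gripper_width: 30.9
```

```bash
python3 -c "
from fit import *
go(C(-128,-51,58),P[2])
print(arm.read_state()['ee_rot'])
"
```

```text
pos [684.6 -51.9 161.8] chest [-148.6  -57.9  161.8] shift mm [  8.8  27.7 102. ] F [-0.4  0.8 -0.4] t 5.3 w 30.9
roll deg 0.58 joints [ 0.16  0.5   0.02  0.01 -1.01 -0.42]
[-0.61197875  0.79006425 -0.0207068   0.02918415]
```

Call:
{"api": "arm_command", "payload": {
  "commands": [0,0,0,0,0,0,0,0,0,0,0,0,0,0,0,0,0,0,0,0]
}}

```text
clock: 5.8
position: [683.3, -52.0, 158.7]
ee_rot: [-0.612, 0.79, -0.019, 0.027]
contact_force: [-0.6, 0.3, 0.9]
gripper_width: 30.7
```

Call:
{"api": "arm_command", "payload": {
  "commands": [0,0,-0.01,-8.5,0,0,0,-8.5,0,0,0,-8.5,0,0,0,-8.5,0,0,0,-8.5]
}}

```text
clock: 6.3
position: [682.2, -52.1, 167.3]
ee_rot: [0.86, -0.509, 0.027, -0.017]
contact_force: [0.1, 0.1, 0.7]
gripper_width: 31.0
```

Call:
{"api": "arm_command", "payload": {
  "commands": [0,0,0,-8.5,0,0,0,-8.5,0,0,0,-8.5,0,0,0,-8.5,0,0,0,-8.5]
}}

```text
clock: 6.8
position: [681.8, -52.1, 166.0]
ee_rot: [0.987, -0.159, 0.03, -0.006]
contact_force: [0.4, -0.3, 0.5]
gripper_width: 31.0
```

Call:
{"api": "arm_command", "payload": {
  "commands": [0,0,0,-8.5,0,0,0,-8.5,0,0,0,-8.5,0,0,0,-8.5,0,0,0,-8.5]
}}

```text
clock: 7.3
position: [681.5, -52.1, 164.6]
ee_rot: [0.976, 0.214, 0.029, 0.005]
contact_force: [0.4, -0.2, 0.8]
gripper_width: 30.4
```

```bash
cat >> fit.py <<'E'
def st(z=58,x=-128,y=-51,yaw=P[2]):
    go(C(x,y,z),yaw)
    s=arm.read_state();M=R.from_quat(s['ee_rot']).as_matrix(); a=M[:,2]; j=s['joints']
    print('tool axis world',a.round(3),'pitch err',round(j[1]-j[2]-j[4]-np.pi/2,3),'ty',M[:,1].round(3))
E
python3 -c "
from fit import *
st()"
```

```text
pos [681.5 -52.1 164.6] chest [-145.6  -56.8  164.6] shift mm [-23.   -9.2 105.3] F [ 0.4 -0.2  0.8] t 7.3 w 30.4
roll deg -50.28 joints [ 0.16  0.5   0.02  0.01 -1.03  1.83]
tool axis world [ 0.059  0.002 -0.998] pitch err -0.058 ty [ 0.417 -0.909  0.023]
```

Call:
{"api": "arm_command", "payload": {
  "commands": [-0.02,-0.008,0,-8.5,0,0,0,-8.5,0,0,0,-8.5,0,0,0,-8.5,0,0,0,-8.5]
}}

```text
clock: 7.8
position: [658.7, -53.3, 161.8]
ee_rot: [0.83, 0.556, 0.024, 0.015]
contact_force: [-0.3, -0.1, 0.3]
gripper_width: 30.8
```

```bash
python3 -c "
from fit import *
st()"
```

```text
pos [658.7 -53.3 161.8] chest [-123.9  -49.8  161.8] shift mm [ -0.7  -1.5 103.9] F [-0.3 -0.1  0.3] t 7.8 w 30.8
roll deg -7.31 joints [ 0.17  0.47 -0.04  0.01 -1.    2.58]
tool axis world [ 0.057  0.001 -0.998] pitch err -0.056 ty [ 0.923 -0.38   0.052]
```

Call:
{"api": "arm_command", "payload": {
  "commands": [0,0,0.01,-4,0,0,0.015,-3,0,0,0.015,0,0,0,0.015,0,0,0,0.01,0]
}}

```text
clock: 8.3
position: [664.0, -53.2, 96.7]
ee_rot: [0.792, 0.609, 0.025, 0.018]
contact_force: [0.9, 0.3, 0.3]
gripper_width: 31.0
```

```bash
python3 -c "
from fit import *
st()"
```

```text
pos [664.  -53.2  96.7] chest [-128.9  -51.3   96.7] shift mm [-1.  -3.2 38.6] F [0.9 0.3 0.3] t 8.3 w 31.0
roll deg 0.18 joints [ 0.17  0.54 -0.11  0.01 -0.87  2.71]
tool axis world [ 0.061  0.002 -0.998] pitch err -0.061 ty [ 0.965 -0.257  0.059]
```

Call:
{"api": "arm_command", "payload": {
  "commands": [-0.001,-0.002,0.01,0,0,0,0.01,0,0,0,0.008,0,0,0,0.005,0,0,0,0.002,0]
}}

```text
clock: 8.8
position: [663.6, -53.8, 58.1]
ee_rot: [0.792, 0.609, 0.024, 0.018]
contact_force: [1.1, -0.5, 0.3]
gripper_width: 30.9
```

```bash
python3 -c "
from fit import *
st()
snap('wrist','w2')"
```

```text
pos [663.6 -53.8  58.1] chest [-128.8  -50.7   58.1] shift mm [ 0.3 -0.8  0. ] F [ 1.1 -0.5  0.3] t 8.8 w 30.9
roll deg 0.18 joints [ 0.17  0.58 -0.14  0.01 -0.79  2.71]
tool axis world [ 0.06   0.001 -0.998] pitch err -0.059 ty [ 0.965 -0.256  0.057]
```

View pics/w2.png

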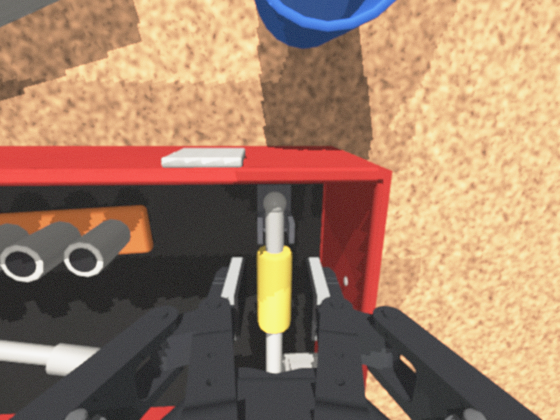

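Call:
{"api": "arm_command", "payload": {
  "commands": [0,0,-0.0005,0,0,0,-0.0005,0,0,0,-0.0005,0,0,0,-0.0005,0,0,0,-0.0005,0],
  "jaw": 0
}}

```text
clock: 9.35
position: [663.2, -53.6, 60.2]
ee_rot: [0.793, 0.609, 0.024, 0.017]
contact_force: [0.7, 0.2, -3.7]
gripper_width: 14.1
```

```bash
python3 -c "
from fit import *
st()"
```

```text
pos [663.2 -53.6  60.2] chest [-128.3  -50.7   60.2] shift mm [ 0.2 -0.4  2.2] F [ 0.7  0.2 -3.7] t 9.35 w 14.1
roll deg 0.11 joints [ 0.17  0.58 -0.14  0.01 -0.79  2.71]
tool axis world [ 0.06   0.002 -0.998] pitch err -0.059 ty [ 0.965 -0.258  0.057]
```

Call:
{"api": "arm_command", "payload": {
  "commands": [0,0,-0.006,0,-0.0005,0,-0.006,0,-0.001,0,-0.006,0,-0.002,0,-0.006,0,-0.003,0,-0.005,0]
}}

```text
clock: 9.85
position: [660.8, -61.1, 87.6]
ee_rot: [0.794, 0.607, 0.025, 0.017]
contact_force: [4.3, 0.7, -7.2]
gripper_width: 14.8
```

```bash
cat >> fit.py <<'E'
def rod():
    s=arm.read_state();M=R.from_quat(s['ee_rot']).as_matrix()
    g=inv(s['position']-19*M[:,2]); d=g-np.array([-128,17,77]); th=np.arctan2(d[2],-d[1]); r=np.hypot(d[1],d[2])
    print('grasp',g.round(1),'theta',th.round(3),'r',r.round(1),'F',s['contact_force'].round(1),'w',round(s['gripper_width'],1),'t',s['clock'])
    for t in (th+.2,th+.4,th+.6,1.85):
        q=C(-128,17-68*np.cos(t),77+68*np.sin(t)); print(round(t,2),'shift', (M.T@(q-C(*g))).round(1))
E
python3 -c "
from fit import *
rod()"
```

```text
grasp [-126.9  -42.4  106.6] theta 0.462 r 66.4 F [ 4.3  0.7 -7.2] w 14.8 t 9.85
0.66 shift [ -5.5   1.9 -12.2]
0.86 shift [-14.7   2.5 -22.2]
1.06 shift [-25.7   3.  -30.2]
1.85 shift [-77.5   3.6 -37.2]
```

Call:
{"api": "arm_command", "payload": {
  "commands": [-0.003,0.0005,-0.006,0,-0.004,0,-0.006,0,-0.005,0,-0.0055,0,-0.0055,0,-0.005,0,-0.006,0,-0.004,0]
}}

```text
clock: 10.35
position: [653.3, -87.1, 113.7]
ee_rot: [0.795, 0.605, 0.025, 0.018]
contact_force: [6.4, 1.1, -9.4]
gripper_width: 13.4
```

```bash
python3 -c "
from fit import *
rod()"
```

```text
grasp [-126.3  -15.4  132.7] theta 1.044 r 64.4 F [ 6.4  1.1 -9.4] w 13.4 t 10.35
1.24 shift [-10.4   2.3  -8.8]
1.44 shift [-23.5   2.5 -12.1]
1.64 shift [-37.1   2.7 -12.7]
1.85 shift [-50.9   2.6 -10.5]
```

Call:
{"api": "arm_command", "payload": {
  "commands": [-0.006,0.0005,-0.004,0,-0.006,0.0005,-0.0035,0,-0.0065,0,-0.0025,0,-0.007,0,-0.0015,0,-0.007,0,-0.0005,0]
}}

```text
clock: 10.85
position: [642.9, -122.3, 128.5]
ee_rot: [0.795, 0.606, 0.023, 0.018]
contact_force: [0.5, -0.4, -0.0]
gripper_width: 0.0
```

```bash
python3 -c "
from fit import *
rod();snap('side','s2')"
```

```text
grasp [-125.4   21.2  147.5] theta 1.63 r 70.6 F [ 0.5 -0.4 -0. ] w 0.0 t 10.85
1.83 shift [-13.3   2.4   4.7]
2.03 shift [-26.1   2.1   9.3]
2.23 shift [-37.7   1.8  16.3]
1.85 shift [-14.6   2.3   5.1]
```

View pics/s2.png

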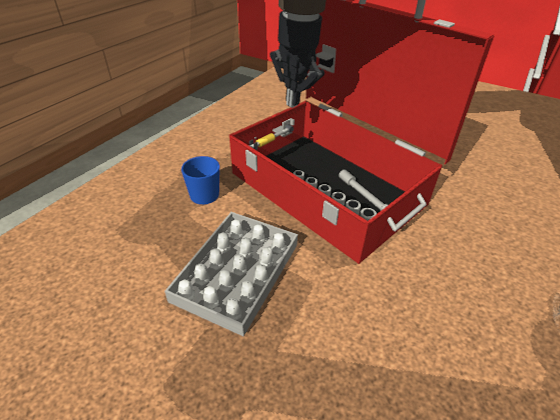

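The side view shows the fingers shut and empty, and the rod back in its clip with the sleeve at about (265,140), so it slipped out partway through the swing. I'll retry with a deeper grip. I also want to take out the small tool tilt first.

Call:
{"api": "arm_command", "payload": {
  "commands": [0.02,0,-0.02,0,0.02,0,-0.03,0,0.02,0,-0.03,0,0.01,0,-0.03,0,0,0,-0.02,0],
  "jaw": 0.36
}}

```text
clock: 11.4
position: [650.6, -54.5, 263.6]
ee_rot: [0.795, 0.606, 0.02, 0.016]
contact_force: [-0.0, -0.3, 0.3]
gripper_width: 30.6
```

```bash
python3 -c "
from fit import *
st(51)"
```

```text
pos [650.6 -54.5 263.6] chest [-116.4  -46.6  263.6] shift mm [  2.   1. 213.] F [-0.  -0.3  0.3] t 11.4 w 30.6
roll deg -0.36 joints [ 0.17  0.39  0.09  0.01 -1.22  2.7 ]
tool axis world [ 0.051 -0.002 -0.999] pitch err -0.05 ty [ 0.963 -0.265  0.05 ]
```

Call:
{"api": "arm_command", "payload": {
  "commands": [0.001,0,0.02,0,0.001,0,0.03,0,0,0,0.03,0,0,0,0.025,0,0,0,0.015,0]
}}

```text
clock: 11.9
position: [662.9, -51.0, 155.7]
ee_rot: [0.793, 0.608, 0.03, 0.023]
contact_force: [-0.3, -1.0, -0.7]
gripper_width: 30.7
```

```bash
python3 -c "
from fit import *
st(51,-129)"
```

```text
pos [662.9 -51.  155.7] chest [-127.4  -53.2  155.7] shift mm [ -4.2  -6.  104.5] F [-0.3 -1.  -0.7] t 11.9 w 30.7
roll deg 0.0 joints [ 0.17  0.47 -0.06  0.02 -0.97  2.7 ]
tool axis world [ 0.075 -0.    -0.997] pitch err -0.074 ty [ 0.963 -0.26   0.073]
```

Call:
{"api": "arm_command", "payload": {
  "commands": [0,0,-0.05,0,0,0,-0.05,0,0,0,0.03,0,0,0,0.01,0,0,0,0.01,0]
}}

```text
clock: 12.4
position: [657.6, -51.0, 208.0]
ee_rot: [0.792, 0.609, 0.027, 0.023]
contact_force: [-0.1, 0.0, 0.7]
gripper_width: 30.7
```

```bash
python3 -c "
from fit import *
st(51,-129)"
```

```text
pos [657.6 -51.  208. ] chest [-122.2  -51.7  208. ] shift mm [ -3.2  -4.2 157. ] F [-0.1  0.   0.7] t 12.4 w 30.7
roll deg 0.18 joints [ 0.17  0.42  0.    0.02 -1.08  2.7 ]
tool axis world [ 0.071 -0.003 -0.997] pitch err -0.07 ty [ 0.964 -0.257  0.069]
```

Call:
{"api": "arm_command", "payload": {
  "commands": [-0.001,0,0.02,0,-0.001,0,0.02,0,-0.001,0,0.02,0,0,0,0.02,0,0,0,0.015,0]
}}

```text
clock: 12.9
position: [663.2, -54.5, 110.0]
ee_rot: [0.791, 0.61, 0.027, 0.023]
contact_force: [0.2, -0.1, -0.2]
gripper_width: 30.7
```

```bash
python3 -c "
from fit import *
st(51,-129)"
```

```text
pos [663.2 -54.5 110. ] chest [-128.5  -49.8  110. ] shift mm [ 0.3 -3.6 58.9] F [ 0.2 -0.1 -0.2] t 12.9 w 30.7
roll deg 0.3 joints [ 0.17  0.52 -0.11  0.02 -0.88  2.7 ]
tool axis world [ 0.07  -0.004 -0.998] pitch err -0.069 ty [ 0.965 -0.254  0.069]
```

Call:
{"api": "arm_command", "payload": {
  "commands": [0,-0.001,0.012,0,0,-0.001,0.012,0,0,-0.001,0.011,0,0,-0.0005,0.008,0,0,0,0.004,0]
}}

```text
clock: 13.4
position: [661.7, -54.0, 57.3]
ee_rot: [0.791, 0.611, 0.024, 0.022]
contact_force: [0.4, -0.7, -0.6]
gripper_width: 30.9
```

```bash
python3 -c "
from fit import *
st(51,-129)"
```

```text
pos [661.7 -54.   57.3] chest [-127.   -50.    57.3] shift mm [1.  1.6 6.4] F [ 0.4 -0.7 -0.6] t 13.4 w 30.9
roll deg 0.34 joints [ 0.17  0.58 -0.16  0.02 -0.77  2.7 ]
tool axis world [ 0.066 -0.005 -0.998] pitch err -0.064 ty [ 0.965 -0.254  0.065]
```

Call:
{"api": "arm_command", "payload": {
  "commands": [0,0.001,0.004,0,0,0.0005,0.003,0,0,0,0.001,0,0,0,0,0,0,0,0,0]
}}

```text
clock: 13.9
position: [664.9, -54.4, 49.9]
ee_rot: [0.791, 0.611, 0.025, 0.023]
contact_force: [0.8, 0.2, 0.6]
gripper_width: 30.7
```

Call:
{"api": "arm_command", "payload": {
  "commands": [0,0,-0.0002,0,0,0,-0.0002,0,0,0,-0.0002,0,0,0,0,0,0,0,0,0],
  "jaw": 0
}}

```text
clock: 14.4
position: [663.8, -54.1, 50.5]
ee_rot: [0.792, 0.61, 0.025, 0.022]
contact_force: [-1.0, 1.4, 0.4]
gripper_width: 14.2
```

```bash
python3 -c "
from fit import *
st(51,-129)"
```

```text
pos [663.8 -54.1  50.5] chest [-129.   -50.4   50.5] shift mm [ 0.6  0.  -0.5] F [-1.   1.4  0.4] t 14.4 w 14.2
roll deg 0.29 joints [ 0.17  0.59 -0.16  0.02 -0.76  2.7 ]
tool axis world [ 0.067 -0.004 -0.998] pitch err -0.065 ty [ 0.965 -0.254  0.066]
```

Call:
{"api": "arm_command", "payload": {
  "commands": [0,0,-0.007,0,-0.0005,0,-0.007,0,-0.0015,0,-0.006,0,-0.0025,0,-0.006,0,-0.003,0,-0.005,0]
}}

```text
clock: 14.9
position: [662.1, -59.4, 80.3]
ee_rot: [0.793, 0.608, 0.029, 0.022]
contact_force: [4.8, 2.2, -7.6]
gripper_width: 14.1
```

```bash
cat >> fit.py <<'E'
def arc(p0=(-129,-50.4,50.5)):
    s=arm.read_state();M=R.from_quat(s['ee_rot']).as_matrix();p=inv(s['position'])
    d=p-np.array(p0); th=np.arctan2(d[2],68-d[1]); print('d',d.round(1),'theta',th.round(3),'r',np.hypot(d[2],68-d[1]).round(1),'F chest',(inv(s['contact_force']+np.r_[P[:2],0])).round(1),'w',round(s['gripper_width'],1),'t',s['clock'],'ax',M[:,2].round(3))
    for t in (th+.2,th+.4,th+.6,1.85):
        q=C(p0[0],p0[1]+68*(1-np.cos(t)),p0[2]+68*np.sin(t)); print(round(t,2),'shift', (M.T@(q-s['position'])).round(1))
E
python3 -c "
from fit import *
arc()"
```

```text
d [ 0.2  5.6 29.8] theta 0.446 r 69.2 F chest [-4.1 -3.4 -7.6] w 14.1 t 14.9 ax [ 0.072  0.    -0.997]
0.65 shift [ -7.9   1.  -11.2]
0.85 shift [-16.9   1.7 -21.3]
1.05 shift [-27.8   2.2 -29.5]
1.85 shift [-80.5   2.7 -37. ]
```

Call:
{"api": "arm_command", "payload": {
  "commands": [-0.004,0.0005,-0.006,0,-0.0045,0,-0.006,0,-0.005,0,-0.0055,0,-0.006,0,-0.005,0,-0.006,0,-0.004,0]
}}

```text
clock: 15.4
position: [655.2, -83.1, 107.9]
ee_rot: [0.795, 0.605, 0.032, 0.021]
contact_force: [8.0, 4.3, -10.4]
gripper_width: 14.4
```

```bash
python3 -c "
from fit import *
arc()
snap('wrist','w3')
snap('side','s3')
im=cv2.imread('pics/s3.png');cv2.imwrite('pics/s3c.png',cv2.resize(im[50:210,200:360],None,fx=3.5,fy=3.5,interpolation=cv2.INTER_CUBIC))
for c in ['wrist','side']:
 for t in ['rod_sleeve','rod_tip']:
  r=arm.place_of(c,t);print(c,t,[(inv(W(c,d['centre'])).round(1),round(d['confidence'],2)) for d in r[:2]])
"
```

```text
d [ 0.8 30.3 57.4] theta 0.989 r 68.7 F chest [ -6.6  -6.2 -10.4] w 14.4 t 15.4 ax [ 0.077  0.005 -0.997]
1.19 shift [-12.3   1.3  -5.9]
1.39 shift [-25.2   1.7 -10. ]
1.59 shift [-38.7   1.9 -11.4]
1.85 shift [-56.3   1.8  -9.3]
wrist rod_sleeve [(array([-124. ,  -30.8,  130.2]), 0.77)]
wrist rod_tip [(array([-128.3,  -57.5,  162.4]), 0.71)]
side rod_sleeve [(array([-129.2,  -27.8,  127.6]), 0.61)]
side rod_tip [(array([-126.5,  -50.7,  161.8]), 0.46)]
```

View pics/w3.png

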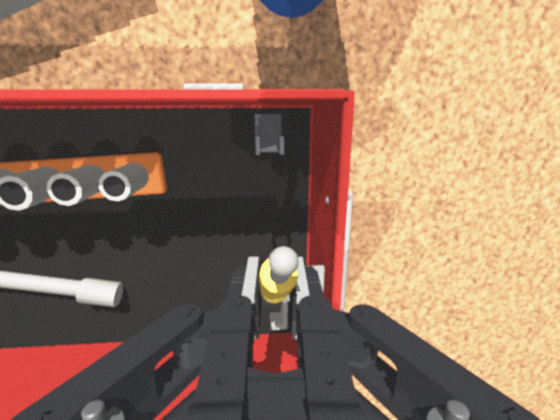

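View pics/s3c.png

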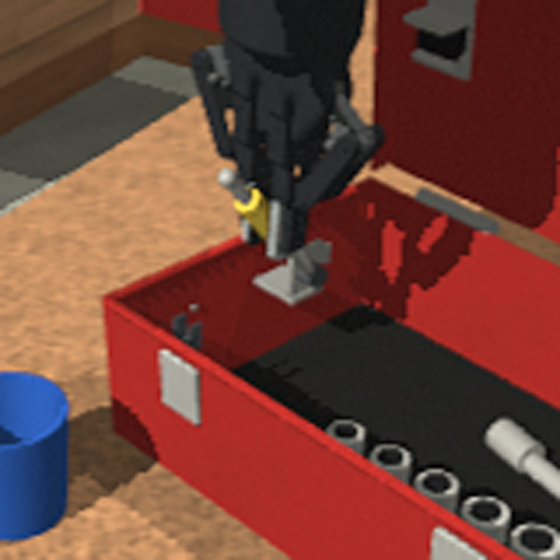

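The pictures show the rod at about 0.87 rad and still gripped. It lags the fingers slightly and sits low on the pads, so I'll now sweep mostly horizontally.

Call:
{"api": "arm_command", "payload": {
  "commands": [-0.006,0.0005,-0.002,0,-0.007,0.0005,-0.002,0,-0.007,0,-0.002,0,-0.007,0,-0.001,0,-0.007,0,0,0]
}}

```text
clock: 16.2
position: [646.4, -114.3, 117.8]
ee_rot: [0.795, 0.605, 0.034, 0.02]
contact_force: [2.0, 7.8, -2.7]
gripper_width: 10.7
```

```bash
python3 -c "
from fit import *
arc()
snap('wrist','w4')
for c in ['wrist']:
 for t in ['rod_sleeve','rod_tip']:
  r=arm.place_of(c,t);print(c,t,[(inv(W(c,d['centre'])).round(1),round(d['confidence'],2)) for d in r[:2]])
st()
"
```

```text
d [ 1.2 62.7 67.3] theta 1.492 r 67.5 F chest [ 0.1 -8.1 -2.7] w 10.7 t 16.2 ax [ 0.079  0.009 -0.997]
1.69 shift [-13.5   1.3  -0.5]
1.89 shift [-26.8   1.2   2.1]
2.09 shift [-39.4   0.9   7.3]
1.85 shift [-24.1   1.2   1.3]
wrist rod_sleeve [(array([-124.2,   -7. ,  145.8]), 0.72), (array([-126.3,   17.5,   83.7]), 0.72)]
wrist rod_tip [(array([-129.4,  -19.2,  182.3]), 0.86), (array([-124.3,   -8.7,  143.2]), 0.4)]
pos [ 646.4 -114.3  117.7] chest [-127.8   12.3  117.7] shift mm [61.5 -4.7 61.4] F [ 1.3  6.1 -4.8] t 16.35 w 10.9
roll deg -0.34 joints [ 0.07  0.5  -0.12 -0.   -0.88  2.81]
tool axis world [ 0.079  0.009 -0.997] pitch err -0.08 ty [ 0.961 -0.266  0.074]
```

View pics/w4.png

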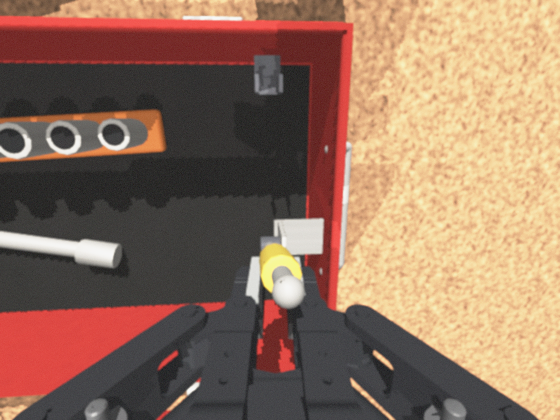

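Call:
{"api": "arm_command", "payload": {
  "commands": [-0.026,0,0,0,-0.002,0,0,0,0,0,0,0,0,0,0,0,0,0,0,0]
}}

```text
clock: 16.85
position: [638.1, -143.8, 123.1]
ee_rot: [0.793, 0.608, 0.033, 0.023]
contact_force: [0.1, -0.3, -0.5]
gripper_width: -0.2
```

```bash
python3 -c "
from fit import *
arc()
snap('wrist','w5')
snap('side','s5')
for c in ['wrist']:
 for t in ['rod_sleeve','rod_tip']:
  r=arm.place_of(c,t);print(c,t,[(inv(W(c,d['centre'])).round(1),round(d['confidence'],2)) for d in r[:2]])
a=cv2.imread('pics/w5.png');b=cv2.imread('pics/s5.png')
cv2.imwrite('pics/c5.png',np.hstack([cv2.resize(a,(400,300)),cv2.resize(b[20:230,180:460],(400,300))]))
"
```

```text
d [ 1.5 93.4 72.6] theta 1.907 r 76.9 F chest [-0.1  0.2 -0.5] w -0.2 t 16.85 ax [ 0.079  0.004 -0.997]
2.11 shift [-9.7  0.5 14. ]
2.31 shift [-20.8  -0.1  21.8]
2.51 shift [-30.2  -0.9  31.6]
1.85 shift [6.4 1.  7.5]
wrist rod_sleeve [(array([-128.5,  -55.4,   79.2]), 0.6)]
wrist rod_tip [(array([-128.3,  -98.7,   73.9]), 0.97), (array([74.4, 26.3,  5. ]), 0.62)]
```

View pics/c5.png

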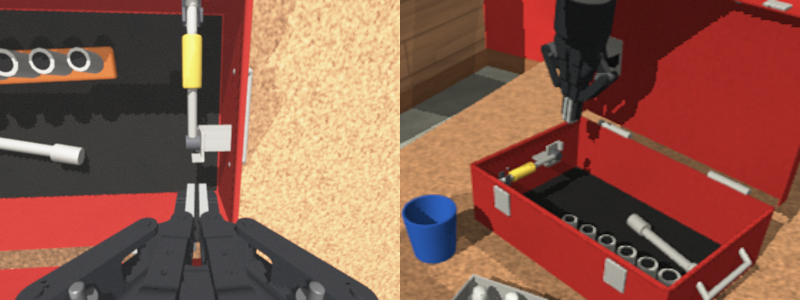

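The rod slipped off the pad edge at about 1.25 rad and fell back into its clip; the wrist view shows it lying level. Nothing else has moved. For the next try I'll grip deeper, slightly farther out, and swing faster, because slow swings let the sleeve creep.

Call:
{"api": "arm_command", "payload": {
  "commands": [0.02,0,-0.002,0,0.025,0,0,0,0.025,0,0,0,0.018,0,0,0,0.006,0,0.003,0],
  "jaw": 0.36
}}

```text
clock: 17.55
position: [663.1, -50.3, 123.5]
ee_rot: [0.793, 0.608, 0.032, 0.022]
contact_force: [0.0, 0.2, -1.0]
gripper_width: 30.7
```

```bash
python3 -c "
from fit import *
st(47,-129.5,-55)"
```

```text
pos [663.1 -50.3 123.5] chest [-127.4  -53.9  123.5] shift mm [-0.7 -3.5 76.4] F [ 0.   0.2 -1. ] t 17.55 w 30.7
roll deg -0.03 joints [ 0.17  0.5  -0.1   0.01 -0.9   2.7 ]
tool axis world [ 0.078  0.003 -0.997] pitch err -0.077 ty [ 0.963 -0.261  0.074]
```

Call:
{"api": "arm_command", "payload": {
  "commands": [0,-0.001,0.015,0,0,-0.001,0.018,0,0,-0.001,0.015,0,0,-0.0005,0.011,0,0,0,0.007,0]
}}

```text
clock: 18.05
position: [665.5, -48.5, 55.1]
ee_rot: [0.793, 0.608, 0.032, 0.023]
contact_force: [-0.8, -0.4, -0.7]
gripper_width: 30.8
```

```bash
python3 -c "
from fit import *
st(46,-129.5,-56)"
```

```text
pos [665.5 -48.5  55.1] chest [-129.2  -56.3   55.1] shift mm [-0.5 -0.4  9.1] F [-0.8 -0.4 -0.7] t 18.05 w 30.8
roll deg 0.08 joints [ 0.17  0.58 -0.16  0.02 -0.76  2.7 ]
tool axis world [ 0.079  0.003 -0.997] pitch err -0.078 ty [ 0.963 -0.259  0.075]
```

Next I'll finish the descent while closing slightly late.

Call:
{"api": "arm_command", "payload": {
  "commands": [0,0,0.004,0,0,0,0.003,0,0,0,0.001,0,0,0,0,0,0,0,0,0],
  "jaw": 0.3
}}

```text
clock: 18.55
position: [666.8, -49.1, 48.2]
ee_rot: [0.793, 0.608, 0.033, 0.023]
contact_force: [-0.5, -0.3, 1.2]
gripper_width: 25.6
```

Call:
{"api": "arm_command", "payload": {
  "commands": [0,0,-0.0002,0,0,0,-0.0002,0,0,0,-0.0002,0,0,0,0,0,0,0,0,0],
  "jaw": 0
}}

```text
clock: 19.05
position: [665.6, -48.8, 48.6]
ee_rot: [0.793, 0.608, 0.032, 0.022]
contact_force: [-0.9, 0.2, 1.2]
gripper_width: 14.5
```

```bash
python3 -c "
from fit import *
st(46,-129.5,-56)"
```

```text
pos [665.6 -48.8  48.6] chest [-129.4  -56.    48.6] shift mm [-0.  -0.1  2.6] F [-0.9  0.2  1.2] t 19.05 w 14.5
roll deg 0.03 joints [ 0.17  0.59 -0.16  0.01 -0.75  2.7 ]
tool axis world [ 0.078  0.003 -0.997] pitch err -0.077 ty [ 0.963 -0.26   0.074]
```

Call:
{"api": "arm_command", "payload": {
  "commands": [-0.0005,0.0005,-0.0075,0,-0.003,0.001,-0.0145,0,-0.0065,0.001,-0.0145,0,-0.0095,0.001,-0.0125,0,-0.012,0.0005,-0.01,0]
}}

```text
clock: 19.55
position: [658.5, -72.5, 103.8]
ee_rot: [0.796, 0.604, 0.038, 0.018]
contact_force: [5.2, 6.0, -6.1]
gripper_width: 14.2
```

```bash
sed -i 's/68-d\[1\]/RR-d[1]/g; s/p0\[1\]+68\*/p0[1]+RR*/; s/p0\[2\]+68\*/p0[2]+RR*/; s/^def arc.*/RR=73\ndef arc(p0=(-129.4,-56,48.6)):/' fit.py; python3 -c "
from fit import *
arc()"
```

```text
d [ 0.7 24.7 55.2] theta 0.852 r 73.3 F chest [-3.4 -7.2 -6.1] w 14.2 t 19.55 ax [ 0.082  0.017 -0.997]
1.05 shift [-11.7   1.4  -8.6]
1.25 shift [-24.8   2.  -15. ]
1.45 shift [-38.9   2.4 -18.7]
1.85 shift [-67.8   2.5 -17.5]
```

Call:
{"api": "arm_command", "payload": {
  "commands": [-0.014,0.001,-0.009,0,-0.017,0.0005,-0.007,0,-0.019,0.0005,-0.003,0,-0.017,0,-0.001,0,-0.005,0,0,0]
}}

```text
clock: 20.05
position: [639.7, -139.4, 121.5]
ee_rot: [0.798, 0.602, 0.042, 0.015]
contact_force: [0.1, 0.1, 0.6]
gripper_width: 0.1
```

```bash
python3 -c "
from fit import *
arc()
snap('wrist','w6')
snap('side','s6')
for c in ['wrist']:
 for t in ['rod_sleeve','rod_tip']:
  r=arm.place_of(c,t);print(c,t,[(inv(W(c,d['centre'])).round(1),round(d['confidence'],2)) for d in r[:2]])
a=cv2.imread('pics/w6.png');b=cv2.imread('pics/s6.png')
cv2.imwrite('pics/c6.png',np.hstack([cv2.resize(a,(400,300)),cv2.resize(b[20:230,180:460],(400,300))]))
"
```

```text
d [ 1.5 94.2 72.9] theta 1.854 r 75.9 F chest [-0.1 -0.1  0.6] w 0.1 t 20.05 ax [ 0.085  0.026 -0.996]
2.05 shift [-13.1   1.1   7.7]
2.25 shift [-25.6   0.8  15.1]
2.45 shift [-36.4   0.2  24.9]
1.85 shift [1.  1.3 2.8]
wrist rod_sleeve [(array([-124.6,   -6.1,  145.6]), 0.72), (array([ 54.8, -53.2,   5.7]), 0.44)]
wrist rod_tip [(array([-130.6,  -21.3,  179.2]), 0.75), (array([76.7, 25.2,  6.7]), 0.66)]
```

View pics/c6.png

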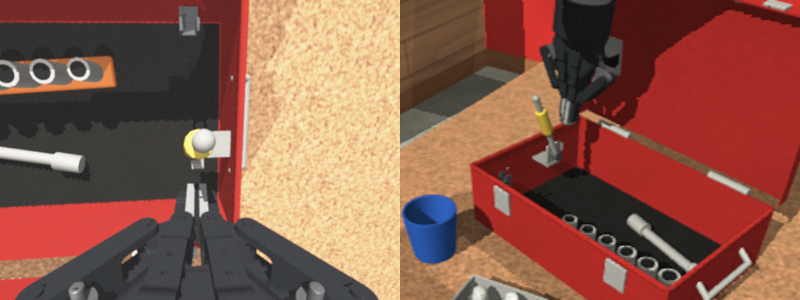

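```bash
python3 -c "
from fit import *
print(arm.read_state()['clock'])
snap('side','s7')
for t in ['rod_tip']:
  r=arm.place_of('side',t);print(t,[(inv(W('side',d['centre'])).round(1),round(d['confidence'],2)) for d in r[:2]])
"
```

```text
20.25
rod_tip [(array([-124.7,  -76.7,  136.1]), 0.48), (array([-127.4,  -39.8,  111. ]), 0.21)]
```

View pics/s7.png

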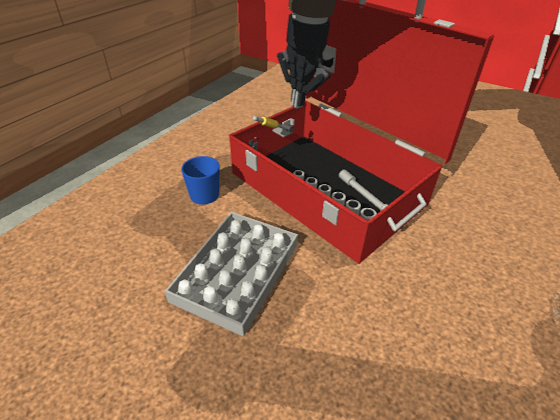

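The side view catches the rod at about 0.6 rad, already falling back, so it slipped again at about 1.25 rad. The spin centre is evidently the outermost contact point, which is the pad's outer edge, so the rod always drifts to that edge. On the next swing I'll slide the fingers outward along the rod early, so that the sleeve's outer end lies inside the pads and acts as the pin.

Call:
{"api": "arm_command", "payload": {
  "commands": [0.02,0,-0.002,0,0.025,0,0,0,0.025,0,0,0,0.018,0,0,0,0.006,0,0.003,0],
  "jaw": 0.36
}}

```text
clock: 20.85
position: [666.8, -42.9, 124.8]
ee_rot: [0.797, 0.603, 0.042, 0.015]
contact_force: [0.8, -0.3, -0.7]
gripper_width: 30.7
```

```bash
python3 -c "
from fit import *
st(48,-129.5,-57.5)"
```

```text
pos [666.8 -42.9 124.8] chest [-129.1  -62.   124.8] shift mm [-8.2 -5.2 76.3] F [ 0.8 -0.3 -0.7] t 20.85 w 30.7
roll deg -0.68 joints [ 0.17  0.5  -0.08 -0.01 -0.9   2.7 ]
tool axis world [ 0.085  0.026 -0.996] pitch err -0.088 ty [ 0.959 -0.273  0.074]
```

Call:
{"api": "arm_command", "payload": {
  "commands": [-0.002,-0.001,0.015,-0.5,-0.002,-0.001,0.018,0,-0.002,-0.001,0.015,0,-0.002,-0.001,0.011,0,0,-0.001,0.007,0]
}}

```text
clock: 21.35
position: [666.3, -45.8, 56.4]
ee_rot: [0.793, 0.608, 0.042, 0.016]
contact_force: [-0.3, -0.4, -0.8]
gripper_width: 30.8
```

```bash
python3 -c "
from fit import *
st(48,-129.5,-58)"
```

```text
pos [666.3 -45.8  56.4] chest [-129.3  -59.1   56.4] shift mm [-1.5 -0.5  8.3] F [-0.3 -0.4 -0.8] t 21.35 w 30.8
roll deg 0.1 joints [ 0.17  0.58 -0.15 -0.02 -0.76  2.72]
tool axis world [ 0.086  0.026 -0.996] pitch err -0.09 ty [ 0.963 -0.26   0.077]
```

Call:
{"api": "arm_command", "payload": {
  "commands": [-0.0005,0,0.005,0,0,0,0.002,0,0,0,0,0,0,0,0,0,0,0,0,0],
  "jaw": 0
}}

```text
clock: 21.85
position: [666.2, -46.4, 50.6]
ee_rot: [0.793, 0.608, 0.042, 0.016]
contact_force: [-0.2, -0.5, -1.6]
gripper_width: 14.2
```

```bash
cat >> fit.py <<'E'
def tp(*L):
    s=arm.read_state();M=R.from_quat(s['ee_rot']).as_matrix();p=inv(s['position'])
    print('p',p.round(1),'F',(inv(s['contact_force']+np.r_[P[:2],0])).round(1),'w',round(s['gripper_width'],1),'t',s['clock'],'ax',M[:,2].round(3))
    prev=s['position']
    for x,y,z in L:
        q=C(x,y,z); print('  inc',(M.T@(q-prev)).round(1)); prev=q
E
python3 -c "
from fit import *
tp((-129.3,-57.5,56),(-129.3,-56.5,64),(-129.3,-56,73),(-129.3,-56,84),(-129.3,-55,96))"
```

```text
p [-129.3  -58.5   50.6] F [ 0.1  0.5 -1.6] w 14.2 t 21.85 ax [ 0.085  0.026 -0.996]
  inc [-0.7  0.4 -5.4]
  inc [-0.6  0.6 -8. ]
  inc [-0.1  0.7 -9. ]
  inc [  0.5   0.8 -11. ]
  inc [ -0.4   0.9 -12. ]
```

Call:
{"api": "arm_command", "payload": {
  "commands": [-0.0005,0.0005,-0.0055,0,-0.0005,0.0005,-0.008,0,0,0.0005,-0.009,0,0.0005,0.001,-0.011,0,0,0.001,-0.012,0]
}}

```text
clock: 22.35
position: [664.1, -51.8, 92.9]
ee_rot: [0.795, 0.606, 0.039, 0.014]
contact_force: [3.7, -8.2, -11.6]
gripper_width: 14.3
```

```bash
python3 -c "
from fit import *
tp((-129.3,-55,105),(-129.3,-51,112),(-129.3,-44,118),(-129.3,-35.5,124),(-129.3,-25,130))"
```

```text
p [-128.7  -52.7   92.9] F [ -5.7   7.  -11.6] w 14.3 t 22.35 ax [ 0.079  0.025 -0.997]
  inc [  2.9   1.4 -11.9]
  inc [-3.7  0.5 -7.2]
  inc [-6.7  0.5 -6.3]
  inc [-8.2  0.5 -6.4]
  inc [-10.2   0.5  -6.4]
```

Call:
{"api": "arm_command", "payload": {
  "commands": [0.004,0.001,-0.011,0,0,0.0005,-0.009,0,-0.005,0.0005,-0.007,0,-0.008,0.0005,-0.006,0,-0.01,0,-0.006,0]
}}

```text
clock: 22.85
position: [655.9, -79.9, 130.4]
ee_rot: [0.797, 0.602, 0.035, 0.014]
contact_force: [5.8, 2.9, -9.2]
gripper_width: 14.2
```

```bash
python3 -c "
from fit import *
tp((-129.3,-18,134),(-129.3,-4,137),(-129.3,10,138.5),(-129.3,24,138.5),(-129.3,35,137))"
```

```text
p [-128.   -23.4  130.4] F [-4.9 -4.3 -9.2] w 14.2 t 22.85 ax [ 0.072  0.019 -0.997]
  inc [-5.3  1.6 -3.7]
  inc [-13.9   0.4  -3.5]
  inc [-13.9   0.3  -2. ]
  inc [-14.    0.2  -0.5]
  inc [-11.    0.1   1.1]
```

Call:
{"api": "arm_command", "payload": {
  "commands": [-0.008,0.001,-0.005,0,-0.01,0.0005,-0.003,0,-0.01,0.0005,-0.002,0,-0.01,0,-0.001,0,-0.01,0,0,0]
}}

```text
clock: 23.35
position: [642.8, -127.1, 140.1]
ee_rot: [0.798, 0.602, 0.036, 0.012]
contact_force: [5.6, 4.5, -8.0]
gripper_width: 14.0
```

```bash
python3 -c "
from fit import *
tp((-129.3,24,138.5),(-129.3,35,137))
snap('wrist','w8')
for t in ['rod_sleeve','rod_tip']:
  r=arm.place_of('wrist',t);print(t,[(inv(W('wrist',d['centre'])).round(1),round(d['confidence'],2)) for d in r[:2]])
"
```

```text
p [-127.6   25.6  140.1] F [-4.3 -5.8 -8. ] w 14.0 t 23.35 ax [ 0.072  0.024 -0.997]
  inc [1.5 1.5 1.8]
  inc [-11.1   0.1   1. ]
rod_sleeve [(array([-127.6,   12.1,  145.1]), 0.9)]
rod_tip [(array([-129.1,   12.6,  184.8]), 0.7)]
```

View pics/w8.png

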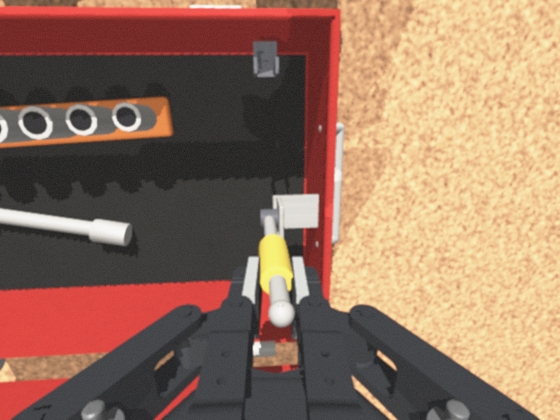

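Call:
{"api": "arm_command", "payload": {
  "commands": [-0.01,0.001,0,0,-0.01,0,0,0,-0.004,0,0,0,0,0,0,0,0,0,0,0]
}}

```text
clock: 24.0
position: [636.2, -152.9, 144.1]
ee_rot: [0.796, 0.603, 0.036, 0.014]
contact_force: [0.3, 0.5, 0.0]
gripper_width: -0.2
```

```bash
python3 -c "
from fit import *
tp()
snap('wrist','w9')
snap('side','s9')
for t in ['rod_sleeve','rod_tip']:
  r=arm.place_of('wrist',t);print(t,[(inv(W('wrist',d['centre'])).round(1),round(d['confidence'],2)) for d in r[:2]])
a=cv2.imread('pics/w9.png');b=cv2.imread('pics/s9.png')
cv2.imwrite('pics/c9.png',np.hstack([cv2.resize(a,(400,300)),cv2.resize(b[20:230,180:460],(400,300))]))
"
```

```text
p [-128.    52.2  144.1] F [-0.2 -0.6  0. ] w -0.2 t 24.0 ax [ 0.074  0.021 -0.997]
rod_sleeve [(array([-125.4,   13.7,  148.4]), 0.79)]
rod_tip [(array([-129.4,   14.3,  184.1]), 0.83)]
```

View pics/c9.png

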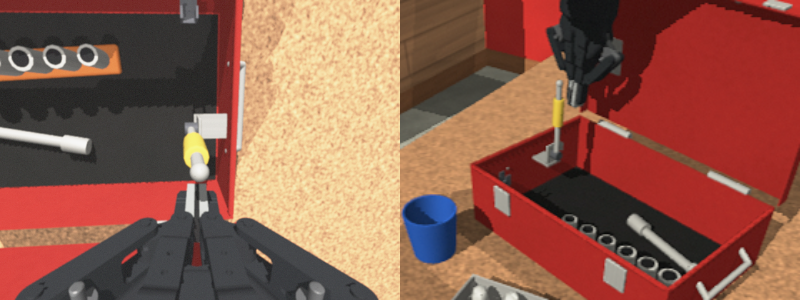

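```bash
python3 -c "
from fit import *
print(arm.read_state()['clock'])
b=snap('side','s10')
b=cv2.imread('pics/s10.png');cv2.imwrite('pics/s10c.png',cv2.resize(b[20:230,180:460],(560,420)))
"
```

```text
24.2
```

View pics/s10c.png

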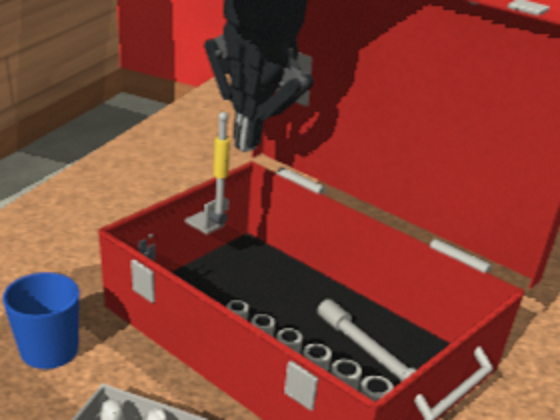

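```bash
python3 -c "
from h import *
for n in ['s9','s10']:
  b=cv2.imread(f'pics/{n}.png');h=cv2.cvtColor(b,cv2.COLOR_BGR2HSV)
  m=cv2.inRange(h,(22,120,120),(35,255,255));m[:, :180]=0;m[:,360:]=0
  y,x=np.nonzero(m);print(n,len(x),x.mean(),y.mean())
"
```

```text
s9 119 289.97478991596637 98.5546218487395
s10 120 290.0083333333333 98.475
```

The sleeve centre is the same in both pictures (290.0, 98.5), so the rod is standing at about 1.55 rad on its pivot friction. I'll bring the shut fingers over it and nudge it past upright from the handle side.

Call:
{"api": "arm_command", "payload": {
  "commands": [0,0,-0.02,0,0,0,-0.03,0,0,0,-0.025,0,0.02,0,-0.005,0,0.025,0,0,0]
}}

```text
clock: 24.75
position: [641.2, -111.1, 225.9]
ee_rot: [0.797, 0.603, 0.034, 0.012]
contact_force: [-0.6, -0.0, -0.8]
gripper_width: 0.3
```

```bash
python3 -c "
from fit import *
tp((-128,-28,225),(-128,-28,160))
snap('side','s11')
b=cv2.imread('pics/s11.png');cv2.imwrite('pics/s11c.png',cv2.resize(b[20:230,180:460],(560,420)))
"
```

```text
p [-122.    10.6  225.9] F [ 0.6  0.2 -0.8] w 0.3 t 24.75 ax [ 0.068  0.021 -0.997]
  inc [38.6  5.3  2.7]
  inc [-2.5 -3.9 64.8]
```

View pics/s11c.png

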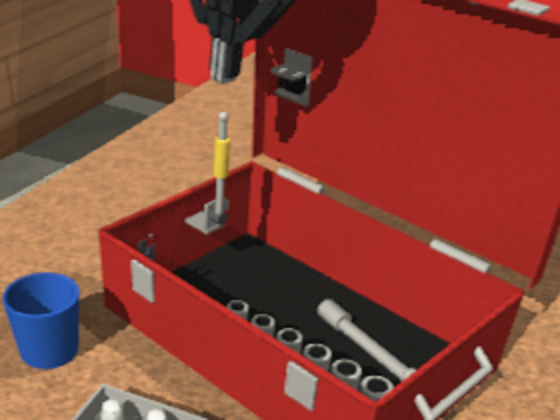

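Rod still stands upright. Next I'll go past it to the handle side, then down.

Call:
{"api": "arm_command", "payload": {
  "commands": [0.015,0.002,0,0,0.012,0.002,0,0,0.006,0.001,0.005,0,0,0,0.015,0,0,0,0.02,0]
}}

```text
clock: 25.3
position: [662.2, -72.2, 188.9]
ee_rot: [0.795, 0.605, 0.036, 0.014]
contact_force: [-0.6, 0.4, -0.1]
gripper_width: -0.4
```

```bash
python3 -c "
from fit import *
tp((-129,-25,158),(-129,0,158))"
```

```text
p [-132.2  -32.5  188.9] F [ 0.7 -0.2 -0.1] w -0.4 t 25.3 ax [ 0.075  0.022 -0.997]
  inc [-8.8 -5.2 30.3]
  inc [-25.    0.2  -1. ]
```

Call:
{"api": "arm_command", "payload": {
  "commands": [0,-0.003,0.012,0,-0.002,-0.001,0.01,0,-0.006,0,0.003,0,-0.008,0,0,0,-0.008,0,0,0]
}}

```text
clock: 25.8
position: [651.8, -94.5, 156.8]
ee_rot: [0.795, 0.606, 0.033, 0.012]
contact_force: [-0.2, 0.1, 0.7]
gripper_width: -0.0
```

```bash
python3 -c "
from fit import *
tp((-129,5,158),(-129,15,158))"
```

```text
p [-127.9   -8.2  156.8] F [ 0.3 -0.1  0.7] w -0.0 t 25.8 ax [ 0.067  0.021 -0.998]
  inc [-13.2   1.3  -1.7]
  inc [-10.    0.1  -0.4]
```

Call:
{"api": "arm_command", "payload": {
  "commands": [-0.006,0,0,0,-0.006,0,0,0,-0.006,0,0,0,-0.005,0,0,0,-0.003,0,0,0]
}}

```text
clock: 26.3
position: [644.9, -123.9, 158.5]
ee_rot: [0.796, 0.605, 0.035, 0.013]
contact_force: [0.3, 0.2, -0.0]
gripper_width: -0.0
```

```bash
python3 -c "
from fit import *
tp((-129,15,158))
snap('side','s12')
r=arm.place_of('side','rod_tip');print([(inv(W('side',d['centre'])).round(1),round(d['confidence'],2)) for d in r[:2]])
b=cv2.imread('pics/s12.png');cv2.imwrite('pics/s12c.png',cv2.resize(b[20:230,180:460],(560,420)))
"
```

```text
p [-128.9   21.9  158.5] F [-0.2 -0.3 -0. ] w -0.0 t 26.3 ax [ 0.072  0.021 -0.997]
  inc [ 6.9 -0.   0.8]
[(array([-126.7,   55.3,  184.2]), 0.87)]
```

View pics/s12c.png

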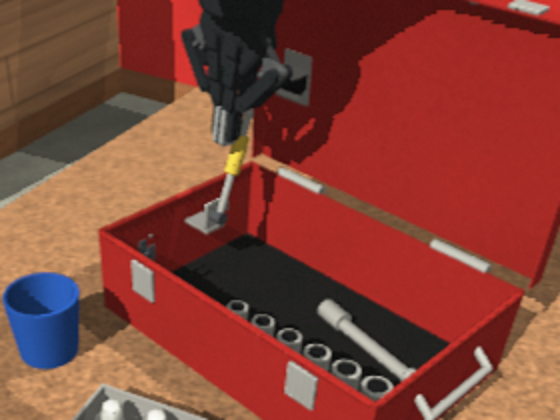

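The rod is on its stop: its tip measures (55,184), against (54.6,180) expected. Now I'll retreat and go to the lid handle.

Call:
{"api": "arm_command", "payload": {
  "commands": [0.02,0,-0.01,0,0.03,0,-0.03,0,0.03,0,-0.045,0,0,0,-0.045,8.5,0,0,-0.045,8.5]
}}

```text
clock: 26.9
position: [651.3, -47.7, 330.3]
ee_rot: [0.879, 0.476, 0.027, 0.003]
contact_force: [1.4, -0.3, -0.1]
gripper_width: -0.0
```

Call:
{"api": "arm_command", "payload": {
  "commands": [0,0,-0.045,8.5,0,0,-0.035,8.5,0,0,-0.02,8.5,0,0,0,8.5,0,0,0,8.5],
  "jaw": 0.36
}}

```text
clock: 27.4
position: [646.7, -47.8, 445.5]
ee_rot: [0.992, 0.12, 0.036, -0.007]
contact_force: [0.9, -0.6, -0.9]
gripper_width: 31.0
```

```bash
python3 -c "
from fit import *
st(400,0,110,P[2]+np.pi/2)
for c in ['top','side']:
  snap(c,c+'20')
  for t in ['lid_handle','lid_slot']:
    r=arm.place_of(c,t);print(c,t,[(inv(W(c,d['centre'])).round(1),round(d['confidence'],2)) for d in r[:2]])
"
```

```text
pos [646.7 -47.8 445.5] chest [-110.9  -52.   445.5] shift mm [-178.    88.8   32.2] F [ 0.9 -0.6 -0.9] t 27.4 w 31.0
roll deg 28.72 joints [ 0.17  0.34  0.46 -0.01 -1.62  1.64]
tool axis world [ 0.069  0.022 -0.997] pitch err -0.072 ty [ 0.238 -0.971 -0.005]
top lid_handle [(array([  1.1, 110.3, 350.3]), 0.96)]
top lid_slot [(array([-125. ,  104.1,  200.3]), 0.85)]
side lid_handle []
side lid_slot [(array([-128.7,  108.7,  196.7]), 0.92)]
```

View pics/top20.png

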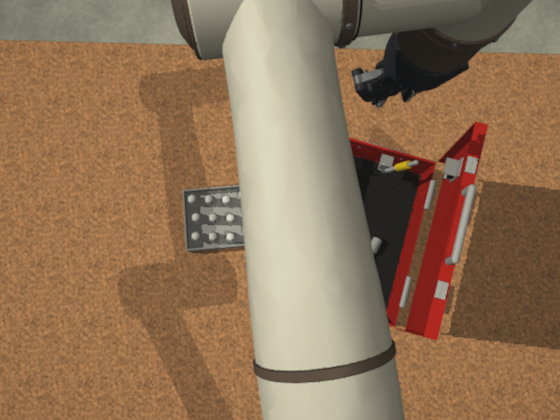

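Call:
{"api": "arm_command", "payload": {
  "commands": [-0.03,0.015,0,0,-0.035,0.018,0,8,0,0,0,8,0,0,0,7,0,0,0,5]
}}

```text
clock: 28.2
position: [589.4, -97.5, 435.2]
ee_rot: [0.992, -0.125, 0.028, -0.014]
contact_force: [-0.0, 0.1, -0.2]
gripper_width: 31.0
```

```bash
python3 -c "
from fit import *
st(410,0,108,P[2]+np.pi/2)"
```

```text
pos [589.4 -97.5 435.2] chest [-68.5  10.8 435.2] shift mm [-70.8  97.2  18.2] F [-0.   0.1 -0.2] t 28.2 w 31.0
roll deg 0.63 joints [ 0.1   0.25  0.31 -0.01 -1.57  1.22]
tool axis world [ 0.06   0.021 -0.998] pitch err -0.061 ty [-0.246 -0.969 -0.035]
```

Call:
{"api": "arm_command", "payload": {
  "commands": [-0.02,0.027,0,0,-0.025,0.033,0,0,-0.017,0.022,0.005,0,-0.005,0.009,0.008,0,-0.001,0.003,0.008,0]
}}

```text
clock: 28.7
position: [499.0, -173.2, 404.8]
ee_rot: [0.992, -0.121, 0.027, -0.014]
contact_force: [0.3, 0.7, -0.0]
gripper_width: 31.1
```

```bash
python3 -c "
from fit import *
st(339,0,110,P[2]+np.pi/2)"
```

```text
pos [ 499.  -173.2  404.8] chest [ -0.7 107.4 404.8] shift mm [-4.1  4.8 65.6] F [ 0.3  0.7 -0. ] t 28.7 w 31.1
roll deg 1.1 joints [-0.04  0.12  0.08 -0.02 -1.48  1.37]
tool axis world [ 0.057  0.02  -0.998] pitch err -0.056 ty [-0.239 -0.971 -0.033]
```

Call:
{"api": "arm_command", "payload": {
  "commands": [-0.001,0.002,0.012,0.5,-0.001,0.001,0.014,0,-0.001,0.001,0.014,0,0,0,0.01,0,0,0,0.006,0]
}}

```text
clock: 29.2
position: [499.4, -174.1, 342.3]
ee_rot: [0.992, -0.124, 0.025, -0.014]
contact_force: [-0.2, -0.8, 0.8]
gripper_width: 30.7
```

```bash
python3 -c "
from fit import *
st(339,0,110,P[2]+np.pi/2)
snap('wrist','w20');snap('side','s20')
a=cv2.imread('pics/w20.png');b=cv2.imread('pics/s20.png')
cv2.imwrite('pics/c20.png',np.hstack([cv2.resize(a,(400,300)),cv2.resize(b,(400,300))]))
"
```

```text
pos [ 499.4 -174.1  342.3] chest [ -1.4 108.1 342.3] shift mm [-1.5  2.   3.2] F [-0.2 -0.8  0.8] t 29.2 w 30.7
roll deg 0.74 joints [-0.04  0.14 -0.05 -0.02 -1.33  1.37]
tool axis world [ 0.054  0.021 -0.998] pitch err -0.053 ty [-0.245 -0.969 -0.034]
```

View pics/c20.png

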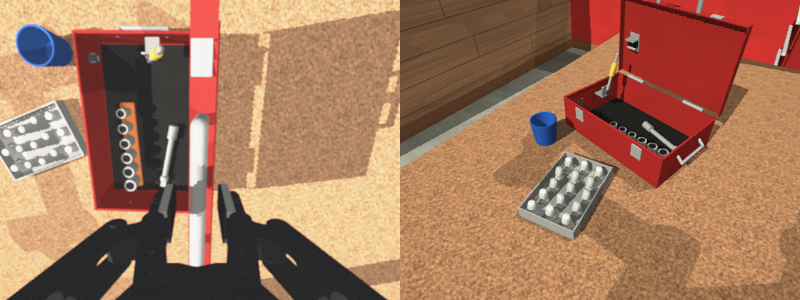

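The handle bar sits centred between the fingers in the wrist view. I'll narrow the jaws to a loose fork and start easing the lid down.

Call:
{"api": "arm_command", "payload": {
  "commands": [0,0.002,0.003,0,0,0,0.001,0,0,0,0,0,0,-0.006,0,0,0,-0.01,0,0],
  "jaw": 0.18
}}

```text
clock: 29.8
position: [503.8, -161.1, 340.3]
ee_rot: [0.992, -0.125, 0.026, -0.013]
contact_force: [0.0, -2.1, -0.7]
gripper_width: 15.5
```

```bash
cat >> fit.py <<'E'
def lid(*phis):
    s=arm.read_state();M=R.from_quat(s['ee_rot']).as_matrix();p=inv(s['position'])
    ph=np.arccos((112-p[1])/254); bz=95+254*np.sin(ph)
    print('p',p.round(1),'lid~',round(ph-.04,3),'bar above tcp',round(bz-p[2],1),'F',(inv(s['contact_force']+np.r_[P[:2],0])).round(1),'w',round(s['gripper_width'],1),'t',s['clock'])
    prev=s['position']
    for l in phis:
        q=C(0,112-254*np.cos(l+.04),95+254*np.sin(l+.04)-12); print('  ',l,'inc',(M.T@(q-prev)).round(1)); prev=q
E
python3 -c "
from fit import *
lid(1.45,1.4,1.35,1.3,1.25)"
```

```text
p [ -2.3  94.4 340.3] lid~ 1.461 bar above tcp 8.1 F [-0.6  2.1 -0.7] w 15.5 t 29.8
   1.45 inc [-2.4 -2.8  4.1]
   1.4 inc [  0.1 -12.6   1.8]
   1.35 inc [  0.  -12.5   2.4]
   1.3 inc [  0.  -12.3   3. ]
   1.25 inc [ -0.  -12.2   3.6]
```

Call:
{"api": "arm_command", "payload": {
  "commands": [0,-0.01,0.004,0,0,-0.01,0.002,0,0,-0.01,0.002,0,0,-0.01,0.003,0,0,-0.01,0.003,0]
}}

```text
clock: 30.3
position: [518.5, -107.5, 328.6]
ee_rot: [0.992, -0.124, 0.028, -0.013]
contact_force: [-0.1, -0.4, 1.1]
gripper_width: 15.4
```

```bash
python3 -c "
from fit import *
lid(1.2,1.17,1.14,1.11,1.08)"
```

```text
p [ -2.6  38.8 328.6] lid~ 1.239 bar above tcp 9.7 F [0.  0.4 1.1] w 15.4 t 30.3
   1.2 inc [-2.7 -9.2  5.5]
   1.17 inc [-0.  -7.1  2.8]
   1.14 inc [-0.1 -7.   3. ]
   1.11 inc [-0.1 -6.9  3.2]
   1.08 inc [-0.1 -6.8  3.4]
```

```bash
python3 -c "
from fit import *
snap('wrist','w21');snap('side','s21')
a=cv2.imread('pics/w21.png');b=cv2.imread('pics/s21.png')
cv2.imwrite('pics/c21.png',np.hstack([cv2.resize(a,(400,300)),cv2.resize(b,(400,300))]))
lid()
"
```

```text
p [ -2.4  38.2 328. ] lid~ 1.236 bar above tcp 10.0 F [ 0.1 -1.9 -1.1] w 15.4 t 30.4
```

View pics/c21.png

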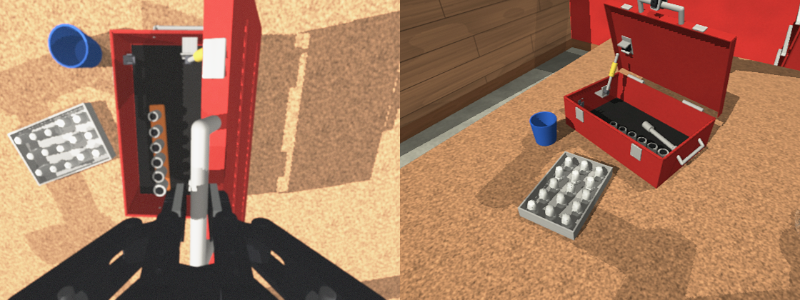

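The lid has come down with the fork, with the bar still between the pads and the rod on its stop below the slot. Continuing more slowly.

Call:
{"api": "arm_command", "payload": {
  "commands": [-0.001,-0.006,0.004,0,0,-0.006,0.003,0,0,-0.006,0.003,0,0,-0.006,0.003,0,0,-0.006,0.003,0]
}}

```text
clock: 30.9
position: [526.3, -75.3, 311.8]
ee_rot: [0.992, -0.124, 0.028, -0.014]
contact_force: [0.7, 1.2, -0.2]
gripper_width: 15.4
```

```bash
python3 -c "
from fit import *
lid(1.06,1.04,1.02,1.0,.98)"
```

```text
p [ -1.7   5.7 311.8] lid~ 1.099 bar above tcp 13.9 F [-0.3 -1.4 -0.2] w 15.4 t 30.9
   1.06 inc [-1.7 -8.9  2.7]
   1.04 inc [-0.1 -4.4  2.5]
   1.02 inc [-0.1 -4.4  2.6]
   1.0 inc [-0.1 -4.3  2.7]
   0.98 inc [-0.1 -4.3  2.8]
```

Call:
{"api": "arm_command", "payload": {
  "commands": [-0.001,-0.005,0.001,0,0,-0.004,0.002,0,0,-0.004,0.002,0,0,-0.003,0.002,0,0,-0.003,0.002,0]
}}

```text
clock: 31.4
position: [530.9, -54.0, 302.3]
ee_rot: [0.992, -0.123, 0.027, -0.014]
contact_force: [-0.2, 0.7, -0.2]
gripper_width: 15.1
```

```bash
python3 -c "
from fit import *
lid(1.0,.98,.96,.94)
for c in ['wrist','side']:
  snap(c,c+'22')
r=arm.place_of('side','lid_slot');print([(inv(W('side',d['centre'])).round(1),round(d['confidence'],2)) for d in r[:2]])
a=cv2.imread('pics/wrist22.png');b=cv2.imread('pics/side22.png')
cv2.imwrite('pics/c22.png',np.hstack([cv2.resize(a,(400,300)),cv2.resize(b[0:240,180:500],(400,300))]))
"
```

```text
p [ -0.7 -16.  302.3] lid~ 1.003 bar above tcp 12.0 F [ 0.3 -0.7 -0.2] w 15.1 t 31.4
   1.0 inc [-0.7 -0.6  0.3]
   0.98 inc [-0.1 -4.3  2.8]
   0.96 inc [-0.1 -4.2  2.8]
   0.94 inc [-0.1 -4.1  2.9]
[(array([-128.9,   58.1,  184.2]), 0.59), (array([-148.8, -191. ,    0.9]), 0.39)]
```

View pics/c22.png

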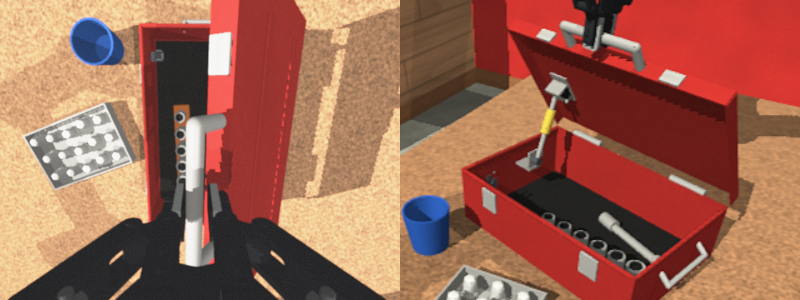

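The rod tip is entering the slot. I'll ease the last few hundredths of a radian.

Call:
{"api": "arm_command", "payload": {
  "commands": [0,-0.002,0.001,0,0,-0.002,0.001,0,0,-0.002,0.001,0,0,-0.002,0.001,0,0,-0.002,0.001,0]
}}

```text
clock: 32.05
position: [533.8, -44.5, 297.6]
ee_rot: [0.992, -0.124, 0.028, -0.014]
contact_force: [0.4, 0.1, -0.1]
gripper_width: 15.3
```

```bash
python3 -c "
from fit import *
lid(.95)"
```

```text
p [ -1.  -26.  297.6] lid~ 0.956 bar above tcp 10.6 F [-0.4 -0.2 -0.1] w 15.3 t 32.05
   0.95 inc [-1.1 -1.3  2.3]
```

Call:
{"api": "arm_command", "payload": {
  "commands": [0,-0.001,0,0,0,-0.001,0,0,0,-0.001,0,0,0,-0.001,0,0,0,0,0,0]
}}

```text
clock: 32.55
position: [534.0, -43.0, 296.9]
ee_rot: [0.992, -0.125, 0.026, -0.011]
contact_force: [-0.1, -1.9, 0.0]
gripper_width: 15.2
```

```bash
python3 -c "
from fit import *
lid(.95)
for c in ['wrist','side']:
  snap(c,c+'23')
for t in ['lid_slot','rod_tip','lid_handle']:
  r=arm.place_of('side',t);print(t,[(inv(W('side',d['centre'])).round(1),round(d['confidence'],2)) for d in r[:2]])
lid()
a=cv2.imread('pics/wrist23.png');b=cv2.imread('pics/side23.png')
cv2.imwrite('pics/c23.png',np.hstack([cv2.resize(a,(400,300)),cv2.resize(b[0:150,240:440],(400,300))]))
"
```

```text
p [ -0.8 -27.5 296.9] lid~ 0.95 bar above tcp 10.4 F [-0.4  1.9  0. ] w 15.2 t 32.55
   0.95 inc [-0.9  0.1  1.5]
lid_slot [(array([-126.9,   53.8,  180.4]), 0.58)]
rod_tip [(array([-125.9,   53. ,  180.5]), 0.52)]
lid_handle [(array([-3.000e-01, -2.200e+01,  3.116e+02]), 0.65)]
p [ -0.8 -27.5 297. ] lid~ 0.949 bar above tcp 10.3 F [-1.3  3.3 -1.5] w 15.3 t 32.8
```

View pics/c23.png

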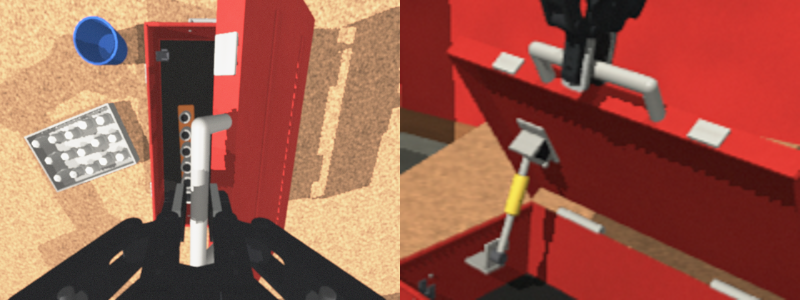

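The bar now presses the hinge-side finger lightly (+2 to +3 N). The slot (53.8,180.4) and the rod tip (53.0,180.5) coincide, so the lid is resting on the rod. I'll unload the fork, open it a little and lift away.

Call:
{"api": "arm_command", "payload": {
  "commands": [0,0.002,-0.001,0,0,0.002,-0.002,0,0,0,-0.003,0,0,0,-0.008,0,0,0,-0.012,0],
  "jaw": 0.28
}}

```text
clock: 33.3
position: [531.5, -45.4, 324.0]
ee_rot: [0.992, -0.124, 0.026, -0.013]
contact_force: [-0.0, -0.5, 0.2]
gripper_width: 24.0
```

```bash
python3 -c "
from fit import *
lid()"
```

```text
p [  1.  -24.5 324. ] lid~ 0.964 bar above tcp -14.8 F [-0.1  0.5  0.2] w 24.0 t 33.3
```

Call:
{"api": "arm_command", "payload": {
  "commands": [0,0,-0.02,0,0,0,-0.03,0,0,0,-0.03,0,0,0,-0.025,0,0,0,-0.01,0]
}}

```text
clock: 33.8
position: [524.5, -47.6, 449.0]
ee_rot: [0.992, -0.123, 0.029, -0.013]
contact_force: [-0.2, -0.5, 0.1]
gripper_width: 23.5
```

```bash
python3 -c "
from fit import *
lid()
for c in ['wrist','side','top']:
  snap(c,c+'24')
  for t in ['lid_slot','rod_tip','lid_handle','nut_tray','cap_cup','socket_rail','extension_bar']:
    r=arm.place_of(c,t);print(c,t,[(W(c,d['centre']).round(1),inv(W(c,d['centre'])).round(1),round(d['confidence'],2)) for d in r[:1]])
b=cv2.imread('pics/side24.png')
cv2.imwrite('pics/c24.png',np.hstack([cv2.resize(b,(400,300)),cv2.resize(b[0:150,240:440],(400,300))]))
print(arm.read_state()['clock'])
"
```

```text
p [  7.2 -20.6 449. ] lid~ 0.982 bar above tcp -137.4 F [0.1 0.6 0.1] w 23.5 t 33.8
wrist lid_slot [(array([ 635.5, -148.6,  181.1]), array([-126.2,   48.3,  181.1]), 0.89)]
wrist rod_tip []
wrist lid_handle [(array([524.9, -47.2, 303.6]), array([  7. , -21.1, 303.6]), 0.78)]
wrist nut_tray [(array([548.7, 206.3,  -8.3]), array([  49.6, -272.1,   -8.3]), 0.91)]
wrist cap_cup [(array([716.9,  82.4,  -5.5]), array([-145. , -196. ,   -5.5]), 0.6)]
wrist socket_rail [(array([ 4.844e+02, -2.400e+00, -4.000e-01]), array([ 57.6, -53.8,  -0.4]), 0.76)]
wrist extension_bar []
side lid_slot [(array([ 633.9, -154.4,  178.7]), array([-126.2,   54.3,  178.7]), 0.71)]
side rod_tip [(array([ 631.8, -154. ,  181.8]), array([-124.1,   54.4,  181.8]), 0.74)]
side lid_handle [(array([533.7, -44.3, 311.6]), array([ -0.8, -26.2, 311.6]), 0.73)]
side nut_tray [(array([550.5, 206.9,  -3. ]), array([  48. , -273.1,   -3. ]), 0.78)]
side cap_cup [(array([7.173e+02, 8.000e+01, 1.000e-01]), array([-1.460e+02, -1.938e+02,  1.000e-01]), 0.67)]
side socket_rail [(array([487.2,  -8.3,  -4.5]), array([ 53.4, -48.9,  -4.5]), 0.95)]
side extension_bar [(array([442.5, -76.7,   3.3]), array([78.8, 28.8,  3.3]), 0.63)]
top lid_slot []
top rod_tip [(array([525.1, -67.6,   3.1]), array([ 1.4, -1.4,  3.1]), 0.22)]
top lid_handle [(array([532.3, -43. , 313.7]), array([  0.8, -27.1, 313.7]), 0.75)]
top nut_tray []
top cap_cup []
top socket_rail []
top extension_bar []
35.0
```

View pics/c24.png

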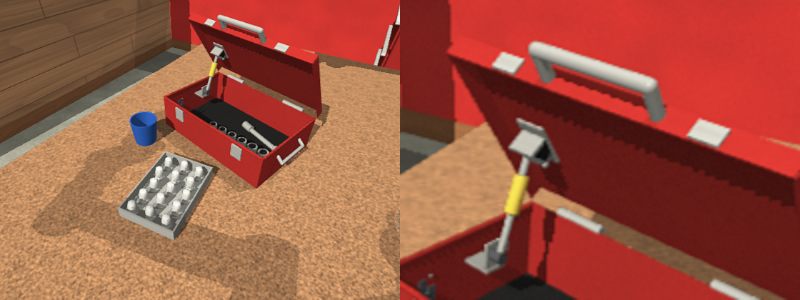

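```bash
python3 -c "
from h import *
print(arm.job_done())"
```

```text
the job is handed in; nothing more can be done
None
```

The lid now rests open on the prop rod alone, with the rod's tip in the slot. I handed the job in at about 35 s, with the robot touching nothing.

**Rod:** The first three swings failed because the sleeve slipped out of the pads and the rod dropped back into its clip. On the fourth I slid the pads outward along the rod. It slipped again, but this time the rod stayed standing near upright, and I pushed it over to its stop with shut fingers. The tip then measured (55, 184) mm in the chest's y and z, against an expected (54.6, 180).

**Lid:** I eased it down with the jaws as a loose fork around the handle until the rod took the weight. Forces stayed within a few newtons, and the lid did not slam.

**Last checks, after the arm had lifted clear:**
- **Fit:** the side camera put the slot at (54.3, 178.7) and the tip at (54.4, 181.8), so they coincide to about 3 mm.
- **Lid angle:** the handle position gives about 0.95–0.98 rad. Four of the handle readings range over y −21 to −27 mm, which is within the networks' error. The lid stood still for over a second, below the angle where it would sink on its own.
- **Other things:** the side camera put the socket rail within about 1 mm of where it started, and the blue cup and nut tray within about 4 mm, which is the networks' own error. I took no starting position for the extension bar, but it looks unchanged in the pictures.
- **What failed or disagreed:** the top camera's view was blocked by the arm, so it could not confirm any of these. The wrist camera's slot reading was about 6 mm off the side camera's.

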